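# Make up a bow-saw kit from the copying lathe's catch tray

### The job

Make up the kit for one bow saw in the grey tote: bring the two finished eight-sided handles out from under the lathe's guard, where they lie in its sloping catch tray, and pull the long toggle stick out of the steel cup. Lay all three down gently, without dropping them, flat on the tote's floor with none resting on another. Leave the square waste stub in the tray, the cup standing, and the mallet and gouge on the bench where they are.

Things in the scene. Friction and masses are not known exactly. Their poses are not given: they have to be found in the camera images.
- lathe: Green copying lathe on cast pedestals, fixed. Origin: on the bench, below the middle of its catch tray's lower edge; +x runs from the open front into the machine, +y along its bed. Sheet-steel tray, 282 mm wide inside: the floor is 45 mm above the bench at x=0 and rises at 30 degrees with +x. Side walls 30 mm high. The bed's underside is 194 mm above the bench from x=112 mm on.
- lip (a point): Middle of the top edge of the tray's low end wall (lip), 18 mm above the floor, square to the sloping floor, 3 mm thick.
- guard_edge (a point): Middle of the lower edge of the upright see-through front guard: it hangs at lathe x=52 to 62 mm, from 155 to 305 mm above the bench and 320 mm wide, so that the lower half of each handle lies in front of it and the upper half under it. Nothing hangs in front of the guard.
- handle_a: Finished beech handle, 112 mm long, eight-sided: butt 30 mm across flats for the first 22 mm, waist 24 mm across from 22 to 88 mm, bead 30 mm to 100 mm, then a round 14 mm spigot. About 55 g. Origin: centre of the butt end face; +x along its axis to the spigot. It starts lying up the slope on a flat, butt down near the lip, spigot up under the guard. Neighbours lie 75 mm apart, centre to centre.
- handle_a_tip (a point): Centre of handle_a's spigot end, 112 mm from its origin.
- handle_b: The other handle, same shape and size as handle_a, same axes; the lanes of the two handles and the stub change from start to start.
- handle_b_tip (a point): Centre of handle_b's spigot end, 112 mm from its origin.
- stub: Waste stub of the same beech, plain square 30 x 30 x 70 mm, in the third lane of the tray; it stays there. Origin: centre of its lower end face, +x up along it.
- cup: Loose steel cup, 0.7 kg, outside diameter 48 mm (foot 68 mm), 92 mm high, 3 mm wall, 4 mm floor. Origin: centre of its underside. The toggle leans in it towards the cup's +x.
- toggle: Toggle stick of the bow saw, plain hardwood slat 188 x 18 x 10 mm, about 30 g, standing loose in the cup and leaning about 17 degrees against its rim; it tops out about 185 mm above the bench. Origin: centre of its lower end face; +z along it to the upper end, x through its 10 mm thickness (the way it leans), y across its 18 mm width.
- toggle_top (a point): Centre of the toggle's upper end face, 188 mm from its origin.
- tote: Loose grey open tote, 240 mm (its x) by 270 mm (its y) outside, 85 mm high, walls and floor 4 mm thick, about 1 kg. Origin: centre of its underside.
- mallet: Bystander: carver's mallet standing on its round head, 80 mm across and 233 mm tall over its handle. Origin: centre of its underside.
- gouge: Bystander: carving gouge lying on the bench, 262 mm long, 26 mm thick at its eight-sided handle. Origin: on its axis where handle and ferrule meet; +x towards the cutting end.
Things that resemble listed ones, but are neither listed nor needed, are in the scene too. There is more than one size of the toggle; the job needs the larger.

How it is judged:
By the outcome, as a careful person would: the job done as asked, in the order asked, and still so for the second after the job is handed in, with the robot touching nothing.
It also fails if it takes over 72 s, if anything falls off the work surface, if the arm or the gripper's body presses on something with over 40 N, if the wrist force passes 120 N, or if a joint passes its speed limit or range.

### The arm

A 6-joint arm with a two-finger parallel gripper is mounted at the origin on the work surface. World frame = base frame: x ahead of the robot, y to its left, z up, the work surface at z = 0. Lengths are in m, angles in degrees, forces in N, time in s.
With the tool pointing down it reaches from about 0.325 to 0.925 m from the base axis. Payload 3.1 kg.
Tool frame: the origin (TCP) lies midway between the tips of the shut fingers; the grasp point (between the pads) lies 19 mm behind it (manip.grasp_offset is the distance from the TCP to the grasp point, in m); z points along the fingers, y is the line along which they close (so a half turn about z gives the same grasp; the last joint's range is limited). The gripper opens to 85 mm and grips with 20 to 120 N. Pads are 22 mm wide; open, the fingers measure 114 mm over their backs; the gripper's body (76 mm by 85 mm) begins 54 mm behind the grasp point. The pads swing forward as they close: fully open they stand 13 mm farther back than shut.
Start: joints at [69.603, 12.427, 92.441, -0, 75.132, -6.429], TCP at [0.151, 0.607, 0.231] pointing down, gripper open.
Joint ranges: [-157.48, 157.48], [-44.54, 120.13], [17.64, 146.25], [-64.5, 244.5], [7.68, 150.69], [-147.95, 147.95]. Speed limits (degrees/s): [159.86, 159.86, 180, 180, 180, 180].

### API

Orientations are given as a 3x3 rotation matrix whose columns are the frame's x, y, z axes.
In Python, from station import manip gives the robot as it stands.
- The arm moves only by the tool apply_moves, never from a script. Its argument "series" is one flat list of numbers, 7 for each row, row after row: the finger opening in mm, from 0 to 85.4, then the shift along the tool's x, y, z as a fraction of full scale, then the turn, a rotation vector about the tool's x, y, z as a fraction of full scale. A call has 1 to 10 rows; each row shifts and turns the commanded pose from where the row before left it, along the tool's axes as they then stand; what a row does not reach is not made up. Full scale, the value 1, is 50 cm for a shift and 45 degrees for a turn. A row lasts 1/8 s, in which the tool goes at most 62.5 mm and 10.7 degrees, less where a joint would pass 70% of its speed; a pose out of reach is approached as far as the arm can. A call with a number of a shift or a turn outside -1 to 1 is refused whole. A call with a gripper value outside its range is refused whole. The fingers move at their own pace and stop on an object; "squeeze" is the grip in N (left out, the last holds). Time passes only in rows, so rows that do not move let the fingers close. It gives the time, the measured TCP pose, the force, the opening and the grip force at its end, in the units of the state.
- manip.get_state(): the state, without advancing time (a new reading comes with each control period).
- manip.snapshot(name): name is "side" or "top" or "wrist"; returns the picture (384x512x3 uint8, red, green, blue); there is no depth.
- manip.get_calibration(name): a dict with "camera_matrix" (3x3 intrinsics, pixels), "R" (3x3) and "t" (3): a world point X has camera coordinates R X + t. Camera axes: x right, y down, z forward; pixel columns grow to the right and rows downward; lengths in m; the calibration is good to about 2 mm. A picture is of the moment at which its call begins: read the wrist's pose just before it. get_calibration takes no time and is no camera call; for the wrist camera it gives the pose at the moment of the call.
- manip.finish_job(): hands the job in; it is judged then, once.
The state is a dict: "time": time; "qpos": joint angles; "qd": joint speeds; "joint_torque": joint torques, N m; "tool_pos": TCP position; "orientation": TCP orientation; "wrist_force": force on the tool from outside, world axes, zero at the start; "moment": the same for the moment, N m; "finger_gap": finger opening in m; "gripper_force": force on a finger pad.
Only numpy, scipy, OpenCV 4.12 (cv2) and the standard library are available. Lean on these libraries where they do the work, as an engineer would, in place of code of your own. Each camera call takes 0.05 s, during which the arm holds its last target. There are 200 camera calls.

## Working session

There is one attempt and no reset: what is moved stays moved. The work goes in short steps, Python scripts to look and compute and a tool call to move; the robot and the scene stay as the last step left them, time stands still between calls to the robot, and variables do not carry over. Pictures are saved under pics/ and viewed, at most 10 in all, crops included, and the job is handed in when it is done.

Besides the shell and the picture viewer there is one more tool, called after "Request:" as name(argument=value, ...), one argument or row to a line, values as JSON. apply_moves: Moves the arm, as the interface text tells. Its arguments: {"type":"object","properties":{"series":{"type":"array","items":{"type":"number"}},"squeeze":{"type":"number"}},"required":["series"]}

```bash
mkdir -p pics; ls
python3 - <<'E'
from station import manip
import cv2,numpy as np
s=manip.get_state();print(s['time'],s['tool_pos'],s['orientation'])
for n in("side","top","wrist"):
    c=manip.get_calibration(n);print(n,np.round(c['camera_matrix'],1).tolist(),np.round(c['R'],3).tolist(),np.round(c['t'],3).tolist())
    im=manip.snapshot(n);cv2.imwrite(f"pics/{n}0.png",im[:,:,::-1])
a=[cv2.imread(f"pics/{n}0.png") for n in("side","top")]
cv2.imwrite("pics/both.png",cv2.resize(np.vstack(a),(0,0),fx=.78,fy=.78,interpolation=cv2.INTER_AREA))
cv2.imwrite("pics/topbig.png",cv2.resize(a[1],(800,600),interpolation=cv2.INTER_CUBIC))
cv2.imwrite("pics/sidebig.png",cv2.resize(a[0],(800,600),interpolation=cv2.INTER_CUBIC))
E
```

```text
pics
0.0 [0.15059247 0.60577255 0.22998284] [[-9.70423236e-01  2.41408576e-01 -8.01238772e-04]
 [ 2.41409784e-01  9.70420734e-01 -2.21687341e-03]
 [ 2.42366467e-04 -2.34473234e-03 -9.99997222e-01]]
side [[406.2, 0.0, 252.0], [0.0, 406.2, 196.3], [0.0, 0.0, 1.0]] [[-0.999, -0.031, 0.019], [-0.033, 0.535, -0.844], [0.016, -0.845, -0.535]] [0.569, 0.113, 1.183]
top [[456.2, 0.0, 254.9], [0.0, 456.2, 194.2], [0.0, 0.0, 1.0]] [[0.017, -1.0, 0.022], [-0.993, -0.019, -0.115], [0.115, -0.02, -0.993]] [0.051, 0.584, 1.19]
wrist [[287.3, 0.0, 252.5], [0.0, 287.3, 189.2], [0.0, 0.0, 1.0]] [[0.241, 0.97, -0.003], [0.928, -0.23, 0.293], [0.283, -0.073, -0.956]] [-0.623, -0.037, 0.381]
```

View pics/topbig.png

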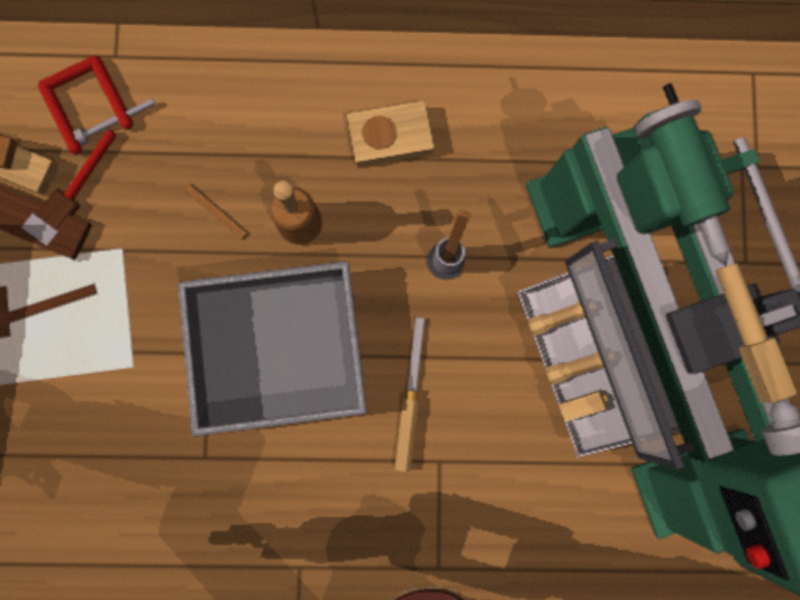

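View pics/sidebig.png

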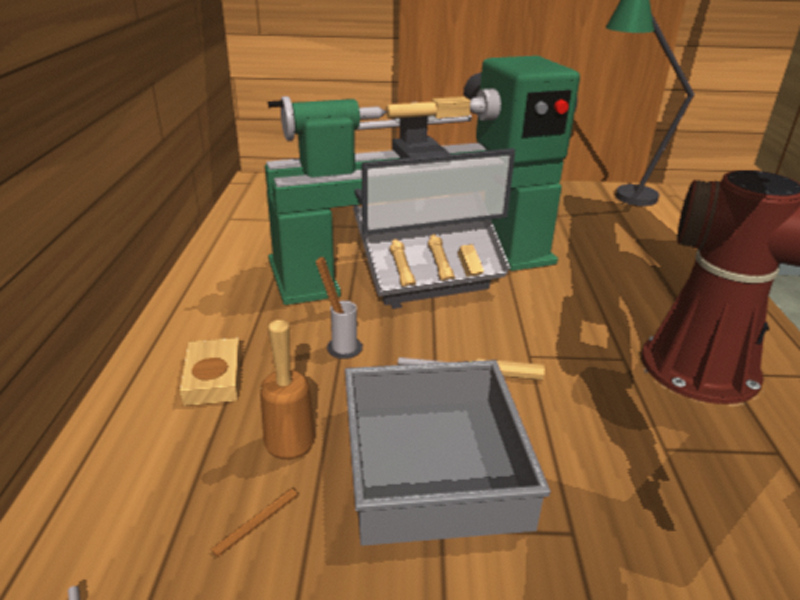

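Top view (800 px scale): tray with its lip at (520,290)–(578,455), handles at (557,318) and (575,366), stub at (585,405), cup at (447,260) with the toggle leaning to (462,213), tote at (272,350), mallet at (295,210), gouge at (410,395). 

Toggle candidates: the stick in the cup (458,232), the loose short stick on the bench (215,210), and the saw's dark bar at (60,305). Handle candidates: the two beaded pieces (557,318) and (575,366), the square stub (585,405), the billet on the lathe (755,335) and the gouge handle (405,440). I choose the cup stick and the two beaded pieces, and check them in a crop.

Run:
```python
import cv2,numpy as np
t=cv2.imread("pics/top0.png");s=cv2.imread("pics/side0.png")
def cr(im,x,y,w,h,W,H):return cv2.resize(im[y:y+h,x:x+w],(W,H),interpolation=cv2.INTER_CUBIC)
a=cr(t,320,150,100,150,400,600); 
b=cr(s,220,135,110,70,400,255); c=cr(t,265,120,60,65,200,217)
d=cr(s,190,155,50,80,200,320)
out=np.zeros((600,800,3),np.uint8);out[:,:400]=a;out[:255,400:]=b;out[260:477,400:600]=c;out[260:580,600:800]=d
cv2.imwrite("pics/crop1.png",out)
```

```text
(no output)
```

View pics/crop1.png

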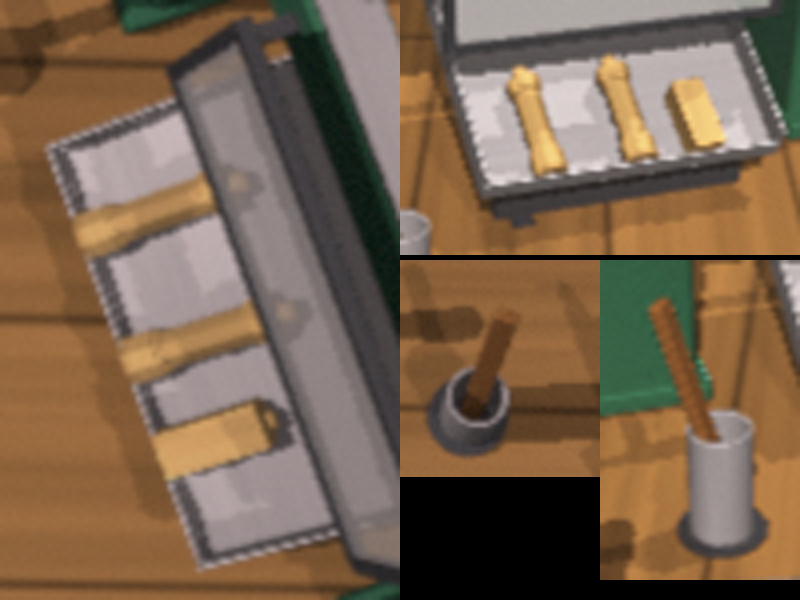

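The crop confirms the choice: two beaded handles with spigots under the guard (butts near top px (340,208) and (351,240)), a square stub in the lane nearest the robot, and the long slat leaning in the cup (top end at top px (297,136), side px (206,166)).

```bash
cat > h.py <<'E'
from station import manip
import cv2,numpy as np
from scipy.spatial.transform import Rotation as Ro
def P(n,C=None):
    c=C or manip.get_calibration(n);return c['camera_matrix']@np.c_[c['R'],c['t']]
def tri(u,v,a="top",b="side"):
    X=cv2.triangulatePoints(P(a),P(b),np.float64(u),np.float64(v)).ravel();return X[:3]/X[3]
def plane(n,u,z,C=None):
    c=C or manip.get_calibration(n);R=np.array(c['R']);o=-R.T@c['t'];d=R.T@np.linalg.solve(c['camera_matrix'],[u[0],u[1],1]);return o+d*(z-o[2])/d[2]
E
python3 - <<'E'
from h import *
np.set_printoptions(precision=4,suppress=True)
for n in("top","side"):
    c=manip.get_calibration(n);print(n,-np.array(c['R']).T@c['t'])
for k,u,v in[("A butt",(340,208.2),(261.3,181.2)),("B butt",(351.3,240),(286,177.6)),("lipL",(332.5,187),(244.8,188.6)),("lipR",(370.5,292),(325,174.9)),("togtop",(297.1,136.5),(205.75,166.25)),("togrim",(287.5,164.4),(217,199.5)),("rim",(287.5,161.1),(219.75,196.25))]:
    print(k,tri(u,v))
print("lip plane z",plane("top",(332.5,187),.0605),plane("top",(370.5,292),.0605))
print("butt top edge z=.0735",plane("top",(340,208.2),.0735),plane("top",(351.3,240),.0735))
print("axis@guard",plane("top",(373,197),.105),plane("top",(384.5,229.5),.105))
print("rim",plane("top",(287.5,161.1),.092),plane("side",(219.75,196.25),.092),plane("side",(220.5,222.5),.004))
for p in((180,282),(348,264),(365,412),(193,434)):print("tote",plane("top",np.array(p)/1.5625,.085))
E
```

```text
top [0.4422 0.0855 1.2483]
side [0.5541 0.9561 0.7173]
A butt [ 0.5466 -0.1604  0.0675]
B butt [ 0.4656 -0.1897  0.0667]
lipL [ 0.6017 -0.1445  0.0483]
lipR [ 0.3323 -0.2419  0.0523]
togtop [ 0.7046 -0.0342  0.1836]
togrim [ 0.6642 -0.0212  0.0815]
rim [ 0.6637 -0.0198  0.0952]
lip plane z [ 0.6032 -0.1423  0.0605] [ 0.3327 -0.2396  0.0605]
butt top edge z=.0735 [ 0.5463 -0.1592  0.0735] [ 0.4647 -0.188   0.0735]
axis@guard [ 0.5736 -0.2368  0.105 ] [ 0.4918 -0.2648  0.105 ]
rim [ 0.664  -0.0201  0.092 ] [ 0.6647 -0.0249  0.092 ] [ 0.6639 -0.0182  0.004 ]
tote [0.6058 0.4205 0.085 ]
tote [0.6412 0.1465 0.085 ]
tote [0.4    0.1131 0.085 ]
tote [0.3608 0.3872 0.085 ]
```

Run:
```python
from h import *
np.set_printoptions(precision=4,suppress=True)
im=cv2.imread("pics/top0.png");hsv=cv2.cvtColor(im,cv2.COLOR_BGR2HSV)
m=cv2.inRange(hsv,(10,75,90),(30,255,255))
poly=np.array([[335,188],[366,176],[400,272],[374,290]],np.int32)
z=np.zeros_like(m);cv2.fillPoly(z,[poly],255);m&=z
e=np.array([.336,-.942]);f=np.array([.942,.336])
cs,_=cv2.findContours(m,cv2.RETR_EXTERNAL,cv2.CHAIN_APPROX_NONE)
for c in cs:
    if cv2.contourArea(c)<80:continue
    # points onto sloping axis plane: iterate height from lathe x; origin guess
    Q=[]
    for p in c[:,0]:
        zz=.08
        for _ in range(6):
            w=plane("top",p,zz);lx=(w[:2]-[.468,-.191])@e-.009; zz=.045+lx*np.tan(np.pi/6)+.017
        Q.append([lx,(w[:2]-[.468,-.191])@f,*w[:2],zz])
    Q=np.array(Q)
    print(cv2.minAreaRect(c),cv2.contourArea(c),"lx",Q[:,0].min(),Q[:,0].max())
    for a,b in((.0,.015),(.015,.03),(.03,.05)):
        k=Q[(Q[:,0]>a)&(Q[:,0]<b)]
        if len(k):print("  ",a,b,"ly",k[:,1].min(),k[:,1].max(),"mid",(k[:,1].min()+k[:,1].max())/2)
```

```text
((375.8500061035156, 258.5500183105469), (12.965337753295898, 27.195587158203125), 71.56505584716797) 292.5 lx -0.0012638844080132914 0.059469964778695976
   0.0 0.015 ly -0.0832592838204955 -0.05076240289841726 mid -0.06701084335945638
   0.015 0.03 ly -0.08264928889141673 -0.05011167310461809 mid -0.06638048099801741
   0.03 0.05 ly -0.08222705098282593 -0.04946899295582455 mid -0.06584802196932524
((369.29998779296875, 234.4000244140625), (11.700427055358887, 31.939001083374023), 71.56504821777344) 295.0 lx -0.002411713616314294 0.06954139555949441
   0.0 0.015 ly -0.01876245032688809 0.011404432260024931 mid -0.003679009033431579
   0.015 0.03 ly -0.015871500612987196 0.009863811866710075 mid -0.0030038443731385603
   0.03 0.05 ly -0.015439142835477853 0.008889424061244242 mid -0.0032748593871168054
((357.51251220703125, 203.1513214111328), (11.987701416015625, 32.636844635009766), 72.75853729248047) 290.0 lx -0.00411920353365903 0.0695978345477352
   0.0 0.015 ly 0.0676811743501151 0.09826670221425857 mid 0.08297393828218683
   0.015 0.03 ly 0.07008456326425509 0.0946681026114842 mid 0.08237633293786964
   0.03 0.05 ly 0.07075369178392017 0.0949998036170921 mid 0.08287674770050613
```

```bash
cat >> h.py <<'E'
e=np.array([.336,-.942,0]);e/=np.linalg.norm(e);k=np.array([0,0,1.]);f=np.cross(k,e);O=np.array([.4719,-.2019,0])
def Rz(z,y):
    z=np.array(z)/np.linalg.norm(z);y=y-z*(y@z);y/=np.linalg.norm(y);return np.c_[np.cross(y,z),y,z]
def L(x,y,z):return O+x*e+y*f+z*k
c3,s3=np.cos(np.pi/6),.5
RS=Rz(s3*e-c3*k,f)
def S(s,ly,n):return L(s*c3-n*s3,ly,.045+s*s3+n*c3)
def plan(wps,p=None,R=None):
    "wps: (pos,R,opening mm,rows)"
    st=manip.get_state()
    p=np.array(st['tool_pos']) if p is None else p; R=np.array(st['orientation']) if R is None else R
    for q,Q,g,n in wps:
        for i in range(n):
            d=R.T@(q-p)/(n-i)/.5; w=Ro.from_matrix(R.T@Q).as_rotvec(degrees=True)/(n-i)/45
            d=np.round(d,3);w=np.round(w,3);print(*[f"{v:g}," for v in [g,*d,*w]])
            if np.linalg.norm(d)>.124 or np.linalg.norm(w)>.235:print("  TOO FAST",np.linalg.norm(d),np.linalg.norm(w))
            p=p+R@d*.5;R=R@Ro.from_rotvec(w*45,degrees=True).as_matrix()
        print("--",np.round(p,4))
E
python3 - <<'E'
from h import *
A=S(.038,.083,.004);print(A,S(.038,-.0033,.004))
plan([(A-.12*RS[:,2],RS,60,18)])
E
```

```text
[ 0.5604599  -0.20312809  0.0674641 ] [ 0.47917587 -0.23212112  0.0674641 ]
60, -0.062, -0.071, 0.007, 0.018, -0.034, 0.068,
60, -0.066, -0.067, 0.009, 0.018, -0.034, 0.068,
60, -0.069, -0.063, 0.012, 0.018, -0.034, 0.068,
60, -0.072, -0.059, 0.015, 0.018, -0.034, 0.068,
60, -0.074, -0.055, 0.018, 0.018, -0.034, 0.068,
60, -0.077, -0.051, 0.02, 0.018, -0.034, 0.068,
60, -0.079, -0.047, 0.023, 0.018, -0.034, 0.068,
60, -0.08, -0.042, 0.026, 0.018, -0.034, 0.068,
60, -0.082, -0.037, 0.029, 0.018, -0.034, 0.068,
60, -0.083, -0.032, 0.031, 0.018, -0.034, 0.068,
60, -0.084, -0.028, 0.034, 0.018, -0.034, 0.068,
60, -0.084, -0.023, 0.036, 0.018, -0.034, 0.068,
60, -0.084, -0.018, 0.039, 0.018, -0.034, 0.068,
60, -0.084, -0.012, 0.042, 0.018, -0.034, 0.068,
60, -0.083, -0.007, 0.044, 0.018, -0.034, 0.068,
60, -0.082, -0.002, 0.046, 0.019, -0.034, 0.068,
60, -0.081, 0.002, 0.048, 0.018, -0.034, 0.068,
60, -0.08, 0.008, 0.051, 0.019, -0.033, 0.068,
-- [ 0.5404 -0.1466  0.1712]
```

Request:
apply_moves(
  series=[60, -0.062, -0.071, 0.007, 0.018, -0.034, 0.068, 60, -0.066, -0.067, 0.009, 0.018, -0.034, 0.068, 60, -0.069, -0.063, 0.012, 0.018, -0.034, 0.068, 60, -0.072, -0.059, 0.015, 0.018, -0.034, 0.068, 60, -0.074, -0.055, 0.018, 0.018, -0.034, 0.068, 60, -0.077, -0.051, 0.02, 0.018, -0.034, 0.068, 60, -0.079, -0.047, 0.023, 0.018, -0.034, 0.068, 60, -0.08, -0.042, 0.026, 0.018, -0.034, 0.068, 60, -0.082, -0.037, 0.029, 0.018, -0.034, 0.068],
  squeeze=40,
)

```text
time: 1.27
tool_pos: [0.3463, 0.2292, 0.2008]
orientation: [[-0.726, 0.671, 0.15], [0.637, 0.739, -0.221], [-0.259, -0.065, -0.964]]
wrist_force: [0.8, 0.7, -0.7]
finger_gap: 0.0603
gripper_force: 0.0
```

Request:
apply_moves(
  series=[60, -0.083, -0.032, 0.031, 0.018, -0.034, 0.068, 60, -0.084, -0.028, 0.034, 0.018, -0.034, 0.068, 60, -0.084, -0.023, 0.036, 0.018, -0.034, 0.068, 60, -0.084, -0.018, 0.039, 0.018, -0.034, 0.068, 60, -0.084, -0.012, 0.042, 0.018, -0.034, 0.068, 60, -0.083, -0.007, 0.044, 0.018, -0.034, 0.068, 60, -0.082, -0.002, 0.046, 0.019, -0.034, 0.068, 60, -0.081, 0.002, 0.048, 0.018, -0.034, 0.068, 60, -0.08, 0.008, 0.051, 0.019, -0.033, 0.068, 60, 0, 0, 0, 0, 0, 0],
)

```text
time: 2.52
tool_pos: [0.541, -0.148, 0.1707]
orientation: [[-0.288, 0.943, 0.166], [0.818, 0.333, -0.47], [-0.498, 0.001, -0.867]]
wrist_force: [0.1, 0.2, 0.3]
finger_gap: 0.06
gripper_force: 0.0
```

Run:
```python
from h import *
np.set_printoptions(precision=4,suppress=True)
s=manip.get_state();print(s['time'],s['tool_pos'],s['qpos'],s['finger_gap'],s['wrist_force']);print(s['orientation']-RS)
im=manip.snapshot("wrist");cv2.imwrite("pics/w1.png",im[:,:,::-1])
for ly in(.083,-.0033):
  for q in(S(.038,ly,.015),S(.001,ly,.015)):
    x=P("wrist")@[*q,1];print(x[:2]/x[2])
A=S(.038,.083,.004)
plan([(A-.03*RS[:,2],RS,60,3),(A,RS,60,3)])
```

```text
2.525 [ 0.541  -0.148   0.1707] [ -8.7826   2.5562 115.1656 -33.7199  52.2499  -9.5226] 0.060009328545762165 [0.1255 0.2172 0.3088]
[[ 0.0028  0.0012 -0.0017]
 [ 0.002  -0.0033  0.0011]
 [ 0.0016  0.0005 -0.0009]]
[254.391 187.165]
[254.4056 146.6529]
[159.9578 187.2504]
[155.9359 146.7768]
60, -0, 0, 0.059, -0, -0.001, -0.001,
60, -0.001, 0, 0.06, -0.001, -0.001, -0.001,
60, -0, 0, 0.059, -0, -0.002, -0.001,
-- [ 0.5553 -0.1889  0.0936]
60, -0, 0, 0.02, -0, 0, 0,
60, -0, 0, 0.02, -0, 0, 0,
60, -0, 0, 0.02, -0, 0, 0,
-- [ 0.5603 -0.2031  0.0676]
```

View pics/w1.png

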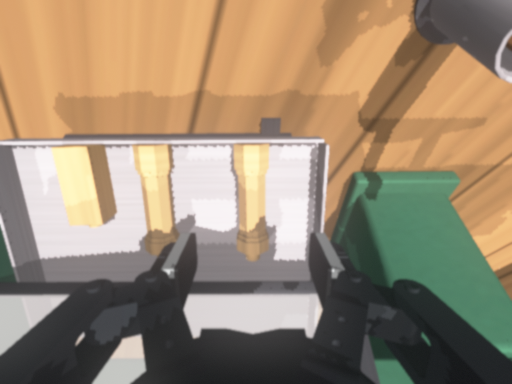

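The wrist view shows handle A's axis at column about 252 (butt at row 145) and B's at column about 157. Both match the predictions (254 and 156–160), and the guard bar is at row 287. Now descending.

Request:
apply_moves(
  series=[60, 0, 0, 0.059, 0, -0.001, -0.001, 60, -0.001, 0, 0.06, -0.001, -0.001, -0.001, 60, 0, 0, 0.059, 0, -0.002, -0.001, 60, 0, 0, 0.02, 0, 0, 0, 60, 0, 0, 0.02, 0, 0, 0, 60, 0, 0, 0.02, 0, 0, 0, 10, 0, 0, 0, 0, 0, 0, 10, 0, 0, 0, 0, 0, 0, 10, 0, 0, 0, 0, 0, 0, 10, 0, 0, 0, 0, 0, 0],
)

```text
time: 3.82
tool_pos: [0.5614, -0.2022, 0.0691]
orientation: [[-0.292, 0.941, 0.171], [0.814, 0.338, -0.472], [-0.502, 0.002, -0.865]]
wrist_force: [-0.8, 2.0, 1.9]
finger_gap: 0.0229
gripper_force: 39.7
```

```bash
cat >> h.py <<'E'
a=np.radians(7.6);U=np.array([np.cos(a),np.sin(a),0]);V=np.array([-np.sin(a),np.cos(a),0]);C=np.array([.502,.267,0])
def T(u,v,z):return C+u*U+v*V+z*k
RD=Rz(-k,V)
E
python3 - <<'E'
from h import *
n=-s3*e+c3*k
A=S(.038,.083,.004);st=manip.get_state();p=np.array(st['tool_pos']);print(st['qpos'].round(1) if hasattr(st['qpos'],'round') else st['qpos'])
w1=A+.024*n;w2=w1-.06*e-.005*k;w3=w2-.07*e-.005*k;w4=w3-.05*e+.085*k
plan([(w1,RS,10,3),(w2,RS,10,3),(w3,RS,10,3),(w4,RS,10,3),(T(-.018,-.07,.15),RD,10,10),(T(-.018,-.07,.04),RD,10,4),(T(-.018,-.07,.0125),RD,10,3)],p=A,R=RS)
E
```

```text
[-14.4  14.8 114.6 -40.3  39.8  -5.1]
10, 0, -0, -0.016, 0, 0, 0,
10, 0, 0, -0.016, 0, 0, 0,
10, 0, 0, -0.016, 0, 0, 0,
-- [ 0.5564 -0.1918  0.0882]
10, 0.036, 0, -0.017, 0, 0, 0,
10, 0.036, 0, -0.017, 0, 0, 0,
10, 0.037, 0, -0.017, 0, 0, 0,
-- [ 0.5363 -0.1354  0.0831]
10, 0.042, 0, -0.021, 0, 0, 0,
10, 0.042, 0, -0.02, 0, 0, 0,
10, 0.042, 0, -0.021, 0, 0, 0,
-- [ 0.5128 -0.0694  0.0784]
10, 0.001, 0, -0.066, 0, 0, 0,
10, 0, 0, -0.065, 0, 0, 0,
10, 0.001, 0, -0.066, 0, 0, 0,
-- [ 0.4959 -0.0222  0.1632]
10, 0.037, 0.014, -0.018, -0.045, 0.056, -0.169,
10, 0.035, 0.02, -0.016, -0.045, 0.056, -0.169,
10, 0.033, 0.025, -0.014, -0.045, 0.056, -0.169,
10, 0.03, 0.029, -0.011, -0.045, 0.056, -0.169,
10, 0.027, 0.033, -0.009, -0.045, 0.056, -0.169,
10, 0.022, 0.037, -0.007, -0.045, 0.056, -0.169,
10, 0.017, 0.04, -0.005, -0.046, 0.056, -0.169,
10, 0.012, 0.042, -0.002, -0.045, 0.056, -0.169,
10, 0.007, 0.043, -0.001, -0.046, 0.055, -0.169,
10, 0, 0.044, 0.001, -0.045, 0.056, -0.17,
-- [0.4936 0.1954 0.1503]
10, 0, -0, 0.055, -0, -0, 0,
10, 0, -0, 0.055, -0, -0, 0,
10, 0, -0, 0.055, -0, -0, 0,
10, 0, -0, 0.056, -0, -0, 0,
-- [0.4936 0.1954 0.0398]
10, 0, -0, 0.018, -0, -0, 0,
10, 0, -0, 0.018, -0, -0, 0,
10, 0, -0, 0.019, -0, -0, 0,
-- [0.4936 0.1954 0.0123]
```

Request:
apply_moves(
  series=[10, 0, 0, -0.016, 0, 0, 0, 10, 0, 0, -0.016, 0, 0, 0, 10, 0, 0, -0.016, 0, 0, 0, 10, 0.036, 0, -0.017, 0, 0, 0, 10, 0.036, 0, -0.017, 0, 0, 0, 10, 0.037, 0, -0.017, 0, 0, 0, 10, 0.042, 0, -0.021, 0, 0, 0, 10, 0.042, 0, -0.02, 0, 0, 0, 10, 0.042, 0, -0.021, 0, 0, 0],
)

```text
time: 4.95
tool_pos: [0.5113, -0.0667, 0.0782]
orientation: [[-0.294, 0.941, 0.169], [0.814, 0.339, -0.471], [-0.501, -0.001, -0.866]]
wrist_force: [0.2, -0.4, -0.5]
finger_gap: 0.0227
gripper_force: 39.7
```

Request:
apply_moves(
  series=[10, 0.001, 0, -0.066, 0, 0, 0, 10, 0, 0, -0.065, 0, 0, 0, 10, 0.001, 0, -0.066, 0, 0, 0],
)

```text
time: 5.32
tool_pos: [0.4942, -0.0197, 0.1636]
orientation: [[-0.294, 0.941, 0.169], [0.814, 0.339, -0.471], [-0.501, -0.001, -0.866]]
wrist_force: [0.7, 0.7, -1.0]
finger_gap: 0.0229
gripper_force: 39.7
```

Request:
apply_moves(
  series=[10, 0.037, 0.014, -0.018, -0.045, 0.056, -0.169, 10, 0.035, 0.02, -0.016, -0.045, 0.056, -0.169, 10, 0.033, 0.025, -0.014, -0.045, 0.056, -0.169, 10, 0.03, 0.029, -0.011, -0.045, 0.056, -0.169, 10, 0.027, 0.033, -0.009, -0.045, 0.056, -0.169, 10, 0.022, 0.037, -0.007, -0.045, 0.056, -0.169, 10, 0.017, 0.04, -0.005, -0.046, 0.056, -0.169, 10, 0.012, 0.042, -0.002, -0.045, 0.056, -0.169, 10, 0.007, 0.043, -0.001, -0.046, 0.055, -0.169, 10, 0, 0.044, 0.001, -0.045, 0.056, -0.17],
)

```text
time: 6.58
tool_pos: [0.4911, 0.1976, 0.1496]
orientation: [[-0.99, -0.14, -0.003], [-0.14, 0.99, -0.001], [0.003, -0.001, -1.0]]
wrist_force: [-0.7, -0.4, 0.1]
finger_gap: 0.0229
gripper_force: 39.8
```

Run:
```python
from h import *
np.set_printoptions(precision=4,suppress=True)
s=manip.get_state();print(s['time'],s['tool_pos'],s['qpos'],s['finger_gap'],s['wrist_force']);print(s['orientation']-RD)
a=manip.snapshot("side");b=manip.snapshot("top");c=manip.snapshot("wrist")
o=np.zeros((600,800,3),np.uint8);o[:300,:400]=cv2.resize(a,(400,300));o[:300,400:]=cv2.resize(b,(400,300));o[300:,:400]=cv2.resize(c,(400,300))
cv2.imwrite("pics/m2.png",o[:,:,::-1])
q=T(-.018,-.07,0)
plan([(q+.04*k,RD,10,4),(q+.0125*k,RD,10,4)])
```

```text
6.575 [0.4911 0.1976 0.1496] [ 14.3274   5.9059 109.2143  -0.015   65.0515 -83.7215] 0.022925906915824593 [-0.6782 -0.402   0.144 ]
[[ 0.0011 -0.0079 -0.0028]
 [-0.0079 -0.0011 -0.001 ]
 [ 0.003  -0.0006  0.    ]]
10, -0.001, -0.001, 0.055, -0.001, -0, 0.001,
10, -0, -0.001, 0.055, -0.001, -0, 0.001,
10, -0.001, -0.001, 0.055, -0.001, -0, 0,
10, -0, -0, 0.054, -0, -0.001, 0.001,
-- [0.4932 0.1953 0.0402]
10, -0, -0, 0.014, -0, 0, -0,
10, -0, -0, 0.014, -0, 0, -0,
10, -0, -0, 0.014, -0, 0, -0,
10, -0, -0, 0.013, -0, 0, -0,
-- [0.4932 0.1953 0.0127]
```

View pics/m2.png

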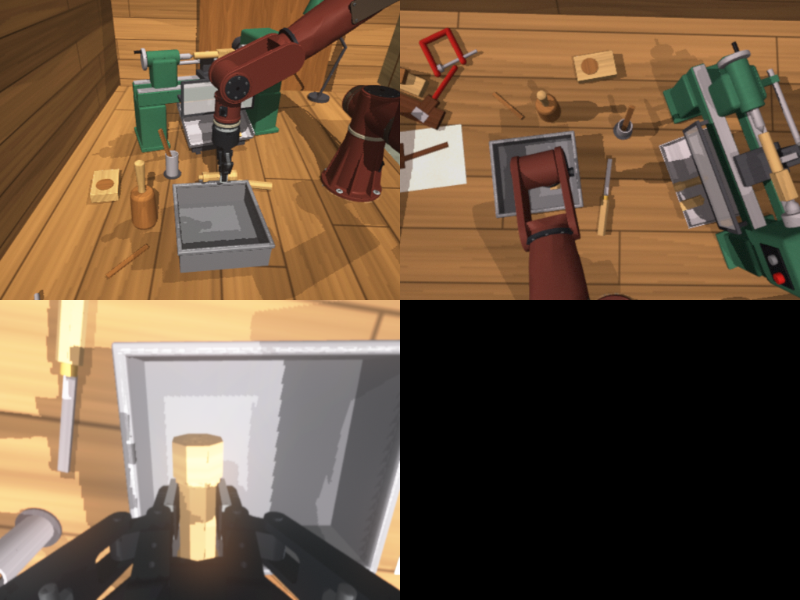

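Wrist panel: handle A is held straight (butt at panel px (198,445)) above the tote, and its walls are clear. Now lowering it.

Request:
apply_moves(
  series=[10, -0.001, -0.001, 0.055, -0.001, 0, 0.001, 10, 0, -0.001, 0.055, -0.001, 0, 0.001, 10, -0.001, -0.001, 0.055, -0.001, 0, 0, 10, 0, 0, 0.054, 0, -0.001, 0.001, 10, 0, 0, 0.014, 0, 0, 0, 10, 0, 0, 0.014, 0, 0, 0, 10, 0, 0, 0.014, 0, 0, 0, 10, 0, 0, 0.012, 0, 0, 0, 10, 0, 0, 0, 0, 0, 0],
)

```text
time: 7.85
tool_pos: [0.4943, 0.1948, 0.0139]
orientation: [[-0.991, -0.132, 0.001], [-0.132, 0.991, 0.001], [-0.001, 0.001, -1.0]]
wrist_force: [-0.4, 0.5, -0.2]
finger_gap: 0.0226
gripper_force: 39.8
```

Request:
apply_moves(
  series=[10, 0, 0, 0.003, 0, 0, 0, 10, 0, 0, 0.003, 0, 0, 0, 10, 0, 0, 0, 0, 0, 0],
)

```text
time: 8.22
tool_pos: [0.4945, 0.1948, 0.0111]
orientation: [[-0.991, -0.132, 0.002], [-0.132, 0.991, 0.001], [-0.002, 0.001, -1.0]]
wrist_force: [0.1, 0.3, -0.5]
finger_gap: 0.0232
gripper_force: 39.8
```

Request:
apply_moves(
  series=[10, 0, 0, 0.002, 0, 0, 0, 10, 0, 0, 0.001, 0, 0, 0, 10, 0, 0, 0, 0, 0, 0],
)

```text
time: 8.6
tool_pos: [0.4944, 0.1948, 0.0096]
orientation: [[-0.991, -0.132, 0.001], [-0.132, 0.991, 0.001], [-0.002, 0.001, -1.0]]
wrist_force: [-0.2, -0.7, -0.9]
finger_gap: 0.0225
gripper_force: 39.8
```

Request:
apply_moves(
  series=[10, 0, 0, 0.002, 0, 0, 0, 10, 0, 0, 0.001, 0, 0, 0, 10, 0, 0, 0, 0, 0, 0],
)

```text
time: 8.98
tool_pos: [0.4946, 0.1949, 0.0085]
orientation: [[-0.991, -0.132, 0.002], [-0.132, 0.991, 0.001], [-0.002, 0.001, -1.0]]
wrist_force: [-1.4, -0.3, 4.5]
finger_gap: 0.0228
gripper_force: 40.2
```

Run:
```python
from h import *
s=manip.get_state();p=np.array(s['tool_pos']);R=np.array(s['orientation'])
B=S(.038,-.0033,.004)
plan([(p,R,45,3),(p+.14*k,RD,45,4),(B-.12*RS[:,2],RS,60,11),(B-.03*RS[:,2],RS,60,3),(B,RS,60,3)])
```

```text
45, 0, 0, 0, 0, 0, 0,
45, 0, 0, 0, 0, 0, 0,
45, 0, 0, 0, 0, 0, 0,
-- [0.4946 0.1949 0.0085]
45, -0, 0, -0.07, 0, 0.001, 0,
45, -0, 0, -0.07, 0, 0, 0,
45, -0, 0, -0.07, 0.001, 0.001, 0,
45, -0, 0, -0.07, 0, 0, 0,
-- [0.4945 0.1948 0.1485]
60, 0.015, -0.066, -0.004, 0.041, -0.051, 0.154,
60, 0.007, -0.067, -0.002, 0.041, -0.051, 0.154,
60, -0.001, -0.068, -0, 0.041, -0.051, 0.154,
60, -0.009, -0.067, 0.002, 0.041, -0.051, 0.154,
60, -0.017, -0.065, 0.004, 0.041, -0.051, 0.153,
60, -0.025, -0.063, 0.007, 0.041, -0.051, 0.154,
60, -0.032, -0.059, 0.011, 0.041, -0.051, 0.153,
60, -0.038, -0.054, 0.014, 0.042, -0.051, 0.154,
60, -0.044, -0.049, 0.017, 0.041, -0.051, 0.153,
60, -0.048, -0.043, 0.02, 0.042, -0.051, 0.154,
60, -0.052, -0.037, 0.024, 0.041, -0.051, 0.153,
-- [ 0.4587 -0.1755  0.1715]
60, -0, 0, 0.06, 0, 0, 0,
60, -0, 0, 0.06, 0, 0, 0,
60, -0, 0, 0.06, 0, 0, 0,
-- [ 0.4739 -0.2179  0.0935]
60, -0, 0, 0.02, 0, 0, 0,
60, -0, 0, 0.02, 0, 0, 0,
60, -0, 0, 0.02, 0, 0, 0,
-- [ 0.4789 -0.2321  0.0676]
```

Request:
apply_moves(
  series=[45, 0, 0, 0, 0, 0, 0, 45, 0, 0, 0, 0, 0, 0, 45, 0, 0, 0, 0, 0, 0, 45, 0, 0, -0.07, 0, 0.001, 0, 45, 0, 0, -0.07, 0, 0, 0, 45, 0, 0, -0.07, 0.001, 0.001, 0, 45, 0, 0, -0.07, 0, 0, 0],
)

```text
time: 9.85
tool_pos: [0.4942, 0.1941, 0.1489]
orientation: [[-0.991, -0.132, -0.0], [-0.132, 0.991, -0.001], [0.0, -0.001, -1.0]]
wrist_force: [-0.3, 0.1, 0.4]
finger_gap: 0.0451
gripper_force: 0.0
```

Request:
apply_moves(
  series=[42, 0.015, -0.066, -0.004, 0.041, -0.051, 0.154, 42, 0.007, -0.067, -0.002, 0.041, -0.051, 0.154, 42, -0.001, -0.068, 0, 0.041, -0.051, 0.154, 42, -0.009, -0.067, 0.002, 0.041, -0.051, 0.154, 42, -0.017, -0.065, 0.004, 0.041, -0.051, 0.153, 42, -0.025, -0.063, 0.007, 0.041, -0.051, 0.154, 42, -0.032, -0.059, 0.011, 0.041, -0.051, 0.153, 42, -0.038, -0.054, 0.014, 0.042, -0.051, 0.154, 42, -0.044, -0.049, 0.017, 0.041, -0.051, 0.153, 42, -0.048, -0.043, 0.02, 0.042, -0.051, 0.154],
)

```text
time: 11.1
tool_pos: [0.4617, -0.1432, 0.169]
orientation: [[-0.405, 0.896, 0.183], [0.787, 0.443, -0.429], [-0.465, -0.029, -0.885]]
wrist_force: [1.1, 0.3, -0.3]
finger_gap: 0.042
gripper_force: 0.0
```

Request:
apply_moves(
  series=[42, -0.052, -0.037, 0.024, 0.041, -0.051, 0.153, 42, 0, 0, 0, 0, 0, 0],
)

```text
time: 11.35
tool_pos: [0.4579, -0.1767, 0.1706]
orientation: [[-0.29, 0.942, 0.166], [0.816, 0.335, -0.472], [-0.5, -0.001, -0.866]]
wrist_force: [0.5, -0.7, -1.1]
finger_gap: 0.0418
gripper_force: 0.0
```

Run:
```python
from h import *
np.set_printoptions(precision=4,suppress=True)
s=manip.get_state();print(s['time'],s['tool_pos'],s['qpos'])
a=manip.snapshot("wrist");b=manip.snapshot("top")
o=np.zeros((384,800,3),np.uint8);o[:,:512]=a;o[:216,512:]=cv2.resize(b[130:290,80:293],(288,216))
cv2.imwrite("pics/m3.png",o[:,:,::-1])
B=S(.038,-.0033,.004)
for q in(S(.038,-.0033,.015),S(.001,-.0033,.015)):
    x=P("wrist")@[*q,1];print(x[:2]/x[2])
plan([(B-.03*RS[:,2],RS,42,3),(B,RS,42,3)])
```

```text
11.35 [ 0.4579 -0.1767  0.1706] [-14.5104  -8.2385 125.4835 -32.875   49.8648 -15.3742]
[254.8755 187.0646]
[255.0382 146.6336]
42, -0, 0, 0.06, -0, -0, 0,
42, -0.001, 0.001, 0.06, -0, -0, 0.001,
42, -0, 0, 0.059, -0, -0.001, 0,
-- [ 0.474  -0.2178  0.0934]
42, -0, 0, 0.02, -0, 0, 0,
42, -0, 0, 0.02, -0, 0, 0,
42, -0, 0, 0.02, -0, 0, 0,
-- [ 0.479  -0.2319  0.0675]
```

View pics/m3.png

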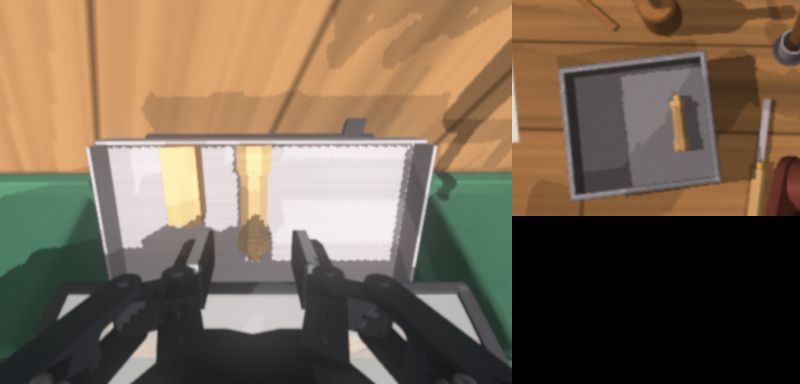

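Handle A lies flat in the tote (panel px (680,122)). Handle B's axis is at column about 254, against a prediction of 255, and the stub is clear of the left finger. Now gripping B.

Request:
apply_moves(
  series=[42, 0, 0, 0.06, 0, 0, 0, 42, -0.001, 0.001, 0.06, 0, 0, 0.001, 42, 0, 0, 0.059, 0, -0.001, 0, 42, 0, 0, 0.02, 0, 0, 0, 42, 0, 0, 0.02, 0, 0, 0, 42, 0, 0, 0.02, 0, 0, 0, 10, 0, 0, 0, 0, 0, 0, 10, 0, 0, 0, 0, 0, 0, 10, 0, 0, 0, 0, 0, 0],
)

```text
time: 12.58
tool_pos: [0.4795, -0.2321, 0.0682]
orientation: [[-0.29, 0.942, 0.169], [0.815, 0.336, -0.472], [-0.501, 0.001, -0.865]]
wrist_force: [0.1, -0.5, -0.5]
finger_gap: 0.0227
gripper_force: 39.9
```

Run:
```python
from h import *
n=-s3*e+c3*k
B=S(.038,-.0033,.004);s=manip.get_state();print(s['tool_pos'],s['finger_gap'],s['gripper_force'],s['wrist_force'])
w1=B+.024*n;w2=w1-.06*e-.005*k;w3=w2-.07*e-.005*k;w4=w3-.05*e+.085*k;q=T(-.018,0,0)
plan([(w1,RS,10,3),(w2,RS,10,3),(w3,RS,10,3),(w4,RS,10,3),(q+.15*k,RD,10,10),(q+.04*k,RD,10,4),(q+.0125*k,RD,10,4)],p=B,R=RS)
```

```text
[ 0.47953775 -0.23205989  0.0682458 ] 0.02269882669786675 39.939399654977024 [ 0.13585519 -0.50133066 -0.53994862]
10, -0, 0, -0.016, 0, 0, 0,
10, 0, 0, -0.016, 0, 0, 0,
10, 0, 0, -0.016, 0, 0, 0,
-- [ 0.4751 -0.2208  0.0882]
10, 0.036, 0, -0.017, 0, 0, 0,
10, 0.036, 0, -0.017, 0, 0, 0,
10, 0.037, 0, -0.017, 0, 0, 0,
-- [ 0.455  -0.1644  0.0831]
10, 0.042, 0, -0.021, 0, 0, 0,
10, 0.042, 0, -0.02, 0, 0, 0,
10, 0.042, 0, -0.021, 0, 0, 0,
-- [ 0.4315 -0.0984  0.0784]
10, 0.001, 0, -0.066, 0, 0, 0,
10, 0, 0, -0.065, 0, 0, 0,
10, 0.001, 0, -0.066, 0, 0, 0,
-- [ 0.4146 -0.0512  0.1632]
10, 0.049, 0.034, -0.025, -0.045, 0.056, -0.169,
10, 0.045, 0.041, -0.022, -0.045, 0.056, -0.169,
10, 0.04, 0.048, -0.018, -0.045, 0.056, -0.169,
10, 0.034, 0.053, -0.015, -0.045, 0.056, -0.169,
10, 0.027, 0.058, -0.012, -0.045, 0.056, -0.169,
10, 0.019, 0.061, -0.008, -0.045, 0.056, -0.169,
10, 0.011, 0.063, -0.006, -0.046, 0.056, -0.169,
10, 0.003, 0.065, -0.003, -0.045, 0.056, -0.169,
10, -0.005, 0.064, -0, -0.046, 0.055, -0.169,
10, -0.014, 0.064, 0.001, -0.045, 0.056, -0.17,
-- [0.4843 0.2648 0.15  ]
10, 0, -0, 0.055, -0, -0, 0,
10, 0, -0, 0.055, -0, -0, 0,
10, 0, -0, 0.055, -0, -0, 0,
10, 0, -0, 0.055, -0, -0, 0,
-- [0.4842 0.2648 0.04  ]
10, 0, -0, 0.014, -0, -0, 0,
10, 0, -0, 0.014, -0, -0, 0,
10, 0, -0, 0.013, -0, -0, 0,
10, 0, -0, 0.014, -0, -0, 0,
-- [0.4842 0.2648 0.0125]
```

Request:
apply_moves(
  series=[10, 0, 0, -0.016, 0, 0, 0, 10, 0, 0, -0.016, 0, 0, 0, 10, 0, 0, -0.016, 0, 0, 0, 10, 0.036, 0, -0.017, 0, 0, 0, 10, 0.036, 0, -0.017, 0, 0, 0, 10, 0.037, 0, -0.017, 0, 0, 0, 10, 0.042, 0, -0.021, 0, 0, 0, 10, 0.042, 0, -0.02, 0, 0, 0, 10, 0.042, 0, -0.021, 0, 0, 0],
)

```text
time: 13.7
tool_pos: [0.4316, -0.0974, 0.0792]
orientation: [[-0.29, 0.942, 0.169], [0.816, 0.335, -0.472], [-0.501, 0.001, -0.865]]
wrist_force: [1.1, 0.3, -1.5]
finger_gap: 0.0228
gripper_force: 39.9
```

Request:
apply_moves(
  series=[10, 0.001, 0, -0.066, 0, 0, 0, 10, 0, 0, -0.065, 0, 0, 0, 10, 0.001, 0, -0.066, 0, 0, 0],
)

```text
time: 14.08
tool_pos: [0.4144, -0.0502, 0.1646]
orientation: [[-0.29, 0.942, 0.169], [0.816, 0.336, -0.471], [-0.501, 0.001, -0.866]]
wrist_force: [0.9, -0.3, -1.0]
finger_gap: 0.0229
gripper_force: 39.9
```

Request:
apply_moves(
  series=[10, 0.049, 0.034, -0.025, -0.045, 0.056, -0.169, 10, 0.045, 0.041, -0.022, -0.045, 0.056, -0.169, 10, 0.04, 0.048, -0.018, -0.045, 0.056, -0.169, 10, 0.034, 0.053, -0.015, -0.045, 0.056, -0.169, 10, 0.027, 0.058, -0.012, -0.045, 0.056, -0.169, 10, 0.019, 0.061, -0.008, -0.045, 0.056, -0.169, 10, 0.011, 0.063, -0.006, -0.046, 0.056, -0.169, 10, 0.003, 0.065, -0.003, -0.045, 0.056, -0.169, 10, -0.005, 0.064, 0, -0.046, 0.055, -0.169, 10, -0.014, 0.064, 0.001, -0.045, 0.056, -0.17],
)

```text
time: 15.32
tool_pos: [0.4845, 0.2661, 0.1505]
orientation: [[-0.991, -0.137, -0.0], [-0.137, 0.991, 0.0], [0.0, 0.0, -1.0]]
wrist_force: [0.8, 0.1, -0.3]
finger_gap: 0.0231
gripper_force: 39.9
```

Run:
```python
from h import *
np.set_printoptions(precision=4,suppress=True)
s=manip.get_state();print(s['time'],s['tool_pos'],s['qpos'],s['finger_gap'],s['wrist_force']);print(s['orientation']-RD)
q=T(-.018,0,0)
plan([(q+.04*k,RD,10,4),(q+.0125*k,RD,10,4)])
```

```text
15.325 [0.4845 0.2661 0.1505] [ 21.4822   8.529  106.1803   0.0338  65.3066 -76.3977] 0.023058775485941457 [ 0.8065  0.0856 -0.3296]
[[ 0.0006 -0.0046 -0.0005]
 [-0.0046 -0.0006  0.0004]
 [ 0.0004  0.0005  0.    ]]
10, 0, -0.001, 0.055, 0, -0, 0.001,
10, 0, -0.001, 0.055, 0, -0, 0.002,
10, 0.001, -0, 0.055, 0, -0, 0.001,
10, 0, -0.001, 0.056, 0.001, -0.001, 0.002,
-- [0.4842 0.2646 0.04  ]
10, 0, 0, 0.014, -0, 0, -0,
10, 0, 0, 0.014, -0, 0, -0,
10, 0, 0, 0.013, -0, 0, -0,
10, 0, 0, 0.014, -0, 0, -0,
-- [0.4842 0.2646 0.0125]
```

Request:
apply_moves(
  series=[10, 0, -0.001, 0.055, 0, 0, 0.001, 10, 0, -0.001, 0.055, 0, 0, 0.002, 10, 0.001, 0, 0.055, 0, 0, 0.001, 10, 0, -0.001, 0.056, 0.001, -0.001, 0.002, 10, 0, 0, 0.014, 0, 0, 0, 10, 0, 0, 0.014, 0, 0, 0, 10, 0, 0, 0.013, 0, 0, 0, 10, 0, 0, 0.014, 0, 0, 0, 10, 0, 0, 0.003, 0, 0, 0, 10, 0, 0, 0, 0, 0, 0],
)

```text
time: 16.58
tool_pos: [0.4845, 0.2632, 0.0105]
orientation: [[-0.992, -0.127, 0.002], [-0.127, 0.992, -0.002], [-0.001, -0.002, -1.0]]
wrist_force: [-0.1, -1.0, -0.6]
finger_gap: 0.0231
gripper_force: 39.9
```

Request:
apply_moves(
  series=[10, 0, 0, 0.002, 0, 0, 0, 10, 0, 0, 0, 0, 0, 0],
)

```text
time: 16.82
tool_pos: [0.4846, 0.2632, 0.0096]
orientation: [[-0.992, -0.127, 0.002], [-0.127, 0.992, -0.002], [-0.002, -0.002, -1.0]]
wrist_force: [-0.3, -0.2, 0.3]
finger_gap: 0.0225
gripper_force: 39.9
```

Request:
apply_moves(
  series=[10, 0, 0, 0.002, 0, 0, 0, 10, 0, 0, 0.001, 0, 0, 0, 10, 0, 0, 0, 0, 0, 0],
)

```text
time: 17.2
tool_pos: [0.4844, 0.2632, 0.0079]
orientation: [[-0.992, -0.127, 0.001], [-0.127, 0.992, -0.002], [-0.001, -0.002, -1.0]]
wrist_force: [0.2, -0.7, -0.4]
finger_gap: 0.023
gripper_force: 39.9
```

Request:
apply_moves(
  series=[10, 0, 0, 0.002, 0, 0, 0, 10, 0, 0, 0, 0, 0, 0],
)

```text
time: 17.45
tool_pos: [0.4846, 0.2632, 0.0074]
orientation: [[-0.992, -0.127, 0.002], [-0.127, 0.992, -0.002], [-0.001, -0.002, -1.0]]
wrist_force: [-0.9, 0.1, 3.2]
finger_gap: 0.0231
gripper_force: 40.4
```

Request:
apply_moves(
  series=[45, 0, 0, 0, 0, 0, 0, 45, 0, 0, 0, 0, 0, 0, 45, 0, 0, 0, 0, 0, 0, 45, 0, 0, -0.07, 0, 0, 0, 45, 0, 0, -0.07, 0, 0, 0, 45, 0, 0, -0.07, 0, 0, 0, 45, 0, 0, -0.07, 0, 0, 0, 45, 0, 0, -0.07, 0, 0, 0],
)

```text
time: 18.45
tool_pos: [0.484, 0.2634, 0.183]
orientation: [[-0.992, -0.127, 0.002], [-0.127, 0.992, -0.002], [-0.001, -0.002, -1.0]]
wrist_force: [0.5, -0.3, 0.0]
finger_gap: 0.0451
gripper_force: 0.0
```

```bash
cat >> h.py <<'E'
from scipy.optimize import least_squares
def fk(q,g):
    q=np.asarray(q,float);a1,H,a,b,l,o=g
    R1=Ro.from_euler('z',q[0],degrees=True);R2=R1*Ro.from_euler('y',q[1],degrees=True);R3=R2*Ro.from_euler('y',q[2],degrees=True)
    R6=R3*Ro.from_euler('ZYZ',[q[3],q[4],q[5]+90],degrees=True)
    return R1.apply([a1,0,H])+R2.apply([0,0,a])+R3.apply([o,0,b])+R6.apply([0,0,l]),R6.as_matrix()
def fit():
    D=[([69.603,12.427,92.441,0,75.132,-6.429],[.1506,.6065,.2305]),([-8.7826,2.5562,115.1656,-33.7199,52.2499,-9.5226],[.541,-.148,.1707]),([14.3274,5.9059,109.2143,-.015,65.0515,-83.7215],[.4911,.1976,.1496]),([-14.5104,-8.2385,125.4835,-32.875,49.8648,-15.3742],[.4579,-.1767,.1706]),([21.4822,8.529,106.1803,.0338,65.3066,-76.3977],[.4845,.2661,.1505]),([-14.4,14.8,114.6,-40.3,39.8,-5.1],[.5614,-.2022,.0691])]
    s=manip.get_state();D.append((s['qpos'],s['tool_pos']))
    r=least_squares(lambda g:np.concatenate([(fk(q,g)[0]-p)*1e3 for q,p in D]+[.02*(g-[0.,.4,.4,.4,.25,0])*1e3/100]),[0,.4,.4,.4,.25,0.])
    return r.x,np.abs(r.fun).max(),fk(s['qpos'],r.x)[1]-s['orientation']
lo=np.array([-157.48,-44.54,17.64,-64.5,7.68,-147.95]);hi=np.array([157.48,120.13,146.25,244.5,150.69,147.95])
def ik(p,R,g,q0):
    fun=lambda q:np.concatenate([(fk(q,g)[0]-p)*1e3,Ro.from_matrix(R.T@fk(q,g)[1]).as_rotvec(degrees=True)*5])
    return min((least_squares(fun,np.clip(z,lo+.1,hi-.1),bounds=(lo,hi)) for z in q0),key=lambda r:r.cost)
E
python3 - <<'E'
from h import *
np.set_printoptions(precision=3,suppress=True)
g,m,dr=fit();print(g,m);print(dr)
np.save("g.npy",g)
az=np.radians(-17.8);h=np.array([np.cos(az),np.sin(az),0]);m_=np.cross(k,h)
d=np.array([np.sin(np.radians(17))*h[0],np.sin(np.radians(17))*h[1],np.cos(np.radians(17))]);G=np.array([.7046,-.0342,.1836])-.035*d
for tilt in(73,60,50,40):
  t=np.radians(tilt);z=np.sin(t)*h-np.cos(t)*k
  for sg in(1,-1):
    R=Rz(z,sg*m_)
    for back in(0,.1):
      r=ik(G+z*(.012-back),R,g,[[-5,20,100,0,30,-80*sg],[-5,20,100,180,20,80*sg],[-5,20,100,-40,30,-60*sg],[-5,20,100,-60,20,100]]);print(tilt,sg,back,r.cost,r.x)
E
```

```text
[ 0.092  0.096  0.384  0.442  0.153 -0.023] 63.84728255445657
[[ 0.  0.  0.]
 [ 0.  0. -0.]
 [-0. -0. -0.]]
73 1 0 2.838162269347233e-26 [  1.013  18.702 111.533 220.467  28.371  58.795]
73 1 0.1 9.387765007249648e-26 [  4.717   3.912 124.732 228.562  29.243  52.246]
73 -1 0 1.4678462458338384e-26 [   1.013   18.702  111.533  220.467   28.371 -121.205]
73 -1 0.1 2.82029024745773e-26 [   4.717    3.912  124.732  228.562   29.243 -127.754]
60 1 0 42.952417826052184 [  0.275  17.726 109.257 244.5    16.538  35.307]
60 1 0.1 315.7223815781443 [  2.942   1.55  116.597 -64.5    17.706 -14.629]
60 -1 0 42.952417826052006 [   0.275   17.726  109.257  244.5     16.538 -144.693]
60 -1 0.1 408.71652919668276 [   2.497    2.977  121.382  244.5     17.106 -144.362]
50 1 0 9.846489576987506e-27 [  0.179  17.753 105.124 -58.604  16.082 -20.639]
50 1 0.1 2.7495999472369244e-26 [  2.785   3.191 112.933 -45.861  22.043 -32.74 ]
50 -1 0 63.284557162899596 [ -0.37   17.646 104.184 -47.812  16.204 147.95 ]
50 -1 0.1 2.3913209336395824e-26 [  2.785   3.191 112.933 -45.861  22.043 147.26 ]
40 1 0 1.2129524250555774e-26 [ -0.324  18.7   101.33  -28.442  23.91  -50.098]
40 1 0.1 1.7863142374344464e-25 [  1.695   5.586 106.251 -23.829  32.07  -54.308]
40 -1 0 2.0921025258651554e-27 [ -0.324  18.7   101.33  -28.442  23.91  129.902]
40 -1 0.1 4.8739034474359876e-27 [  1.695   5.586 106.251 -23.829  32.07  125.692]
```

```bash
sed -i 's/a1,H,a,b,l,o=g/a1,H,a,b,l,o,w=g/; s/R1.apply(\[a1,0,H\])/R1.apply([a1,w,H])/; s/\[0.,.4,.4,.4,.25,0\])\*1e3\/100/[0.,.4,.4,.4,.25,0,.07])*10/; s/\[0,.4,.4,.4,.25,0.\])$/[0,.4,.4,.4,.25,0.,.07])/' h.py
python3 - <<'E'
from h import *
np.set_printoptions(precision=3,suppress=True)
g,m,dr=fit();print(g,m)
np.save("g.npy",g)
az=np.radians(-17.8);h=np.array([np.cos(az),np.sin(az),0]);m_=np.cross(k,h)
d=np.array([np.sin(np.radians(17))*h[0],np.sin(np.radians(17))*h[1],np.cos(np.radians(17))]);G=np.array([.7046,-.0342,.1836])-.035*d
for tilt in(73,65,60,55,50,45,40):
  t=np.radians(tilt);z=np.sin(t)*h-np.cos(t)*k
  for sg in(1,-1):
    R=Rz(z,sg*m_)
    for back in(0,.1):
      r=ik(G+z*(.012-back),R,g,[[-5,20,100,0,30,-80*sg],[-5,20,100,180,20,80*sg],[-5,20,100,-40,30,-60*sg],[-5,20,100,-60,20,100]])
      if r.cost<1:print(tilt,sg,back,r.x)
E
```

```text
[0.002 0.296 0.454 0.557 0.305 0.063 0.07 ] 0.41467673313264064
73 1 0 [ -2.087  19.339 124.897 204.206  39.171  75.488]
73 1 0.1 [  2.31    6.701 136.159 211.368  39.172  70.813]
73 -1 0 [  -2.087   19.339  124.897  204.206   39.171 -104.512]
73 -1 0.1 [   2.31     6.701  136.159  211.368   39.172 -109.187]
65 1 0 [ -2.603  15.15  123.635 212.05   26.596  67.307]
65 1 0.1 [  1.23    0.191 134.093 224.986  24.71   56.054]
65 -1 0 [  -2.603   15.15   123.635  212.05    26.596 -112.693]
65 -1 0.1 [   1.23     0.191  134.093  224.986   24.71  -123.946]
60 1 0 [ -2.996  13.23  122.295 221.84   19.374  57.341]
60 1 0.1 [  0.437  -2.409 131.955 242.992  17.709  37.505]
60 -1 0 [  -2.996   13.23   122.295  221.84    19.374 -122.659]
60 -1 0.1 [   0.437   -2.409  131.955  242.992   17.709 -142.495]
55 1 0 [ -3.429  11.875 120.568 241.098  13.429  37.939]
55 -1 0 [  -3.429   11.875  120.568  241.098   13.429 -142.061]
50 1 0.1 [ -1.288  -4.443 126.128 -53.483  15.718 -26.778]
45 1 0 [ -4.372  10.815 116.105 -47.18   12.937 -33.972]
45 1 0.1 [ -2.167  -4.113 122.609 -32.721  20.641 -47.79 ]
45 -1 0 [ -4.372  10.815 116.105 -47.18   12.937 146.028]
45 -1 0.1 [ -2.167  -4.113 122.609 -32.721  20.641 132.21 ]
40 1 0 [ -4.861  11.047 113.446 -27.491  18.168 -53.709]
40 1 0.1 [ -3.029  -3.061 118.781 -21.296  26.822 -59.4  ]
40 -1 0 [ -4.861  11.047 113.446 -27.491  18.168 126.291]
40 -1 0.1 [ -3.029  -3.061 118.781 -21.296  26.822 120.6  ]
```

```bash
cat >> h.py <<'E'
g=np.load("g.npy")
az=np.radians(-18);h=np.array([np.cos(az),np.sin(az),0]);m_=np.cross(k,h);th=np.radians(17)
d=np.sin(th)*h+np.cos(th)*k;top=np.array([.7046,-.0342,.1836]);zt=np.cos(th)*h-np.sin(th)*k;RT=Rz(zt,-m_);G=top-.04*d
def joints(path,n,grip):
    "path: joint vias; even joint steps; returns waypoints for plan"
    w=[]
    for qa,qb,m in zip(path,path[1:],n):
        for i in range(1,m+1):w.append((*fk(qa+(qb-qa)*i/m,g),grip,1))
    return w
E
python3 - <<'E'
from h import *
np.set_printoptions(precision=3,suppress=True)
s=manip.get_state();q0=np.array(s['qpos']);print(q0)
qp=ik(G+.005*zt-.1*zt,RT,g,[[2.3,6.7,136,211,39,-109]]);print(qp.cost,qp.x)
v=np.array([15,-12,108,90,62,-95.])
w=joints([q0,v,qp.x],[13,16],45)
for i in range(0,len(w),3):
    R=w[i][1];print(i,w[i][0],"z",R[:,2],"body",w[i][0]-.15*R[:,2])
plan(w)
E
```

```text
[ 21.322   6.137 105.048  -0.128  68.764 -75.933]
7.365877421283499e-24 [   3.012    6.527  136.917  212.274   39.954 -109.425]
0 [0.478 0.293 0.196] z [-0.009  0.114 -0.993] body [0.479 0.275 0.345]
3 [0.469 0.376 0.259] z [-0.001  0.451 -0.893] body [0.469 0.309 0.393]
6 [0.471 0.443 0.355] z [ 0.052  0.73  -0.682] body [0.463 0.334 0.457]
9 [0.48  0.481 0.474] z [ 0.134  0.912 -0.387] body [0.46  0.344 0.532]
12 [0.488 0.482 0.604] z [ 0.222  0.974 -0.049] body [0.455 0.336 0.612]
15 [0.555 0.441 0.596] z [0.412 0.893 0.182] body [0.493 0.307 0.569]
18 [0.626 0.361 0.554] z [0.659 0.693 0.291] body [0.527 0.257 0.511]
21 [0.677 0.254 0.471] z [0.88  0.406 0.247] body [0.545 0.193 0.434]
24 [0.685 0.136 0.354] z [0.994 0.083 0.067] body [0.535 0.123 0.343]
27 [0.636 0.028 0.218] z [ 0.957 -0.213 -0.197] body [0.492 0.06  0.248]
45, 0.005, 0.059, -0.026, -0.149, -0.004, 0.033,
-- [0.478 0.292 0.196]
45, 0.003, 0.063, -0.028, -0.149, -0.008, 0.032,
-- [0.473 0.322 0.213]
45, 0.002, 0.064, -0.028, -0.149, -0.013, 0.03,
-- [0.47  0.349 0.234]
45, -0, 0.068, -0.028, -0.15, -0.016, 0.027
[... 1133 characters left out ...]
, -0.103, -0.112, 0.112,
-- [0.647 0.328 0.531]
45, -0.088, 0.021, -0.034, -0.104, -0.117, 0.108,
-- [0.664 0.292 0.503]
45, -0.093, 0.027, -0.036, -0.103, -0.122, 0.105,
-- [0.677 0.254 0.471]
45, -0.097, 0.032, -0.035, -0.104, -0.126, 0.103,
-- [0.685 0.215 0.435]
45, -0.099, 0.038, -0.034, -0.105, -0.128, 0.1,
-- [0.688 0.175 0.396]
45, -0.101, 0.045, -0.034, -0.107, -0.13, 0.098,
-- [0.684 0.136 0.354]
45, -0.103, 0.05, -0.032, -0.109, -0.131, 0.095,
-- [0.675 0.098 0.309]
45, -0.102, 0.056, -0.029, -0.11, -0.13, 0.094,
-- [0.659 0.061 0.264]
45, -0.102, 0.062, -0.027, -0.112, -0.13, 0.093,
-- [0.636 0.028 0.218]
45, -0.101, 0.067, -0.025, -0.115, -0.128, 0.093,
-- [ 0.607 -0.003  0.173]
```

Request:
apply_moves(
  series=[45, 0.005, 0.059, -0.026, -0.149, -0.004, 0.033, 45, 0.003, 0.063, -0.028, -0.149, -0.008, 0.032, 45, 0.002, 0.064, -0.028, -0.149, -0.013, 0.03, 45, 0, 0.068, -0.028, -0.15, -0.016, 0.027, 45, -0.002, 0.07, -0.029, -0.149, -0.02, 0.027, 45, -0.002, 0.072, -0.028, -0.15, -0.023, 0.024, 45, -0.004, 0.075, -0.028, -0.149, -0.026, 0.023, 45, -0.005, 0.077, -0.028, -0.149, -0.028, 0.021, 45, -0.005, 0.08, -0.026, -0.149, -0.03, 0.02, 45, -0.006, 0.081, -0.025, -0.149, -0.031, 0.019],
)

```text
time: 19.7
tool_pos: [0.4796, 0.481, 0.4736]
orientation: [[-0.99, 0.037, 0.134], [0.138, 0.383, 0.914], [-0.017, 0.923, -0.384]]
wrist_force: [0.1, 0.2, -0.1]
finger_gap: 0.0452
gripper_force: 0.0
```

Request:
apply_moves(
  series=[45, -0.007, 0.083, -0.024, -0.148, -0.033, 0.018, 45, -0.007, 0.084, -0.023, -0.147, -0.034, 0.018, 45, -0.007, 0.086, -0.02, -0.147, -0.035, 0.017],
)

```text
time: 20.08
tool_pos: [0.4888, 0.4818, 0.6042]
orientation: [[-0.975, 0.016, 0.223], [0.224, 0.044, 0.974], [0.006, 0.999, -0.046]]
wrist_force: [0.5, -0.6, -0.1]
finger_gap: 0.0453
gripper_force: 0.0
```

Run:
```python
from h import *
np.set_printoptions(precision=3,suppress=True)
s=manip.get_state();q0=np.array(s['qpos']);print(s['time'],q0,s['tool_pos'])
qp=ik(G+.005*zt-.1*zt,RT,g,[[2.3,6.7,136,211,39,-109]]).x
plan(joints([q0,qp],[16],45))
```

```text
20.075 [ 15.019 -11.872 108.024  90.264  61.939 -95.218] [0.489 0.482 0.604]
45, -0.044, -0.001, -0.008, -0.114, -0.063, 0.119,
-- [0.509 0.473 0.604]
45, -0.051, 0.001, -0.014, -0.111, -0.073, 0.12,
-- [0.532 0.459 0.602]
45, -0.058, 0.002, -0.02, -0.108, -0.083, 0.119,
-- [0.555 0.441 0.596]
45, -0.065, 0.005, -0.024, -0.107, -0.09, 0.118,
-- [0.58  0.418 0.586]
45, -0.072, 0.008, -0.027, -0.104, -0.099, 0.116,
-- [0.604 0.391 0.572]
45, -0.078, 0.011, -0.031, -0.104, -0.106, 0.114,
-- [0.627 0.361 0.553]
45, -0.083, 0.016, -0.033, -0.103, -0.112, 0.111,
-- [0.647 0.327 0.53 ]
45, -0.088, 0.021, -0.034, -0.103, -0.118, 0.109,
-- [0.664 0.292 0.503]
45, -0.093, 0.027, -0.035, -0.103, -0.122, 0.105,
-- [0.677 0.254 0.471]
45, -0.096, 0.032, -0.035, -0.104, -0.125, 0.103,
-- [0.685 0.215 0.435]
45, -0.1, 0.039, -0.035, -0.105, -0.128, 0.1,
-- [0.688 0.175 0.395]
45, -0.101, 0.044, -0.033, -0.106, -0.13, 0.097,
-- [0.685 0.136 0.353]
45, -0.102, 0.05, -0.032, -0.108, -0.13, 0.096,
-- [0.675 0.098 0.309]
45, -0.102, 0.056, -0.029, -0.11, -0.13, 0.094,
-- [0.659 0.061 0.264]
45, -0.102, 0.062, -0.027, -0.113, -0.129, 0.093,
-- [0.636 0.028 0.218]
45, -0.1, 0.067, -0.025, -0.114, -0.128, 0.093,
-- [ 0.607 -0.003  0.173]
```

The controller follows the planned joint path exactly.

Request:
apply_moves(
  series=[45, -0.044, -0.001, -0.008, -0.114, -0.063, 0.119, 45, -0.051, 0.001, -0.014, -0.111, -0.073, 0.12, 45, -0.058, 0.002, -0.02, -0.108, -0.083, 0.119, 45, -0.065, 0.005, -0.024, -0.107, -0.09, 0.118, 45, -0.072, 0.008, -0.027, -0.104, -0.099, 0.116, 45, -0.078, 0.011, -0.031, -0.104, -0.106, 0.114, 45, -0.083, 0.016, -0.033, -0.103, -0.112, 0.111, 45, -0.088, 0.021, -0.034, -0.103, -0.118, 0.109, 45, -0.093, 0.027, -0.035, -0.103, -0.122, 0.105, 45, -0.096, 0.032, -0.035, -0.104, -0.125, 0.103],
)

```text
time: 21.32
tool_pos: [0.6859, 0.2133, 0.4331]
orientation: [[-0.298, 0.194, 0.935], [0.352, -0.888, 0.296], [0.887, 0.417, 0.196]]
wrist_force: [0.1, -0.7, -0.1]
finger_gap: 0.0452
gripper_force: 0.0
```

Request:
apply_moves(
  series=[45, -0.1, 0.039, -0.035, -0.105, -0.128, 0.1, 45, -0.101, 0.044, -0.033, -0.106, -0.13, 0.097, 45, -0.102, 0.05, -0.032, -0.108, -0.13, 0.096, 45, -0.102, 0.056, -0.029, -0.11, -0.13, 0.094, 45, -0.102, 0.062, -0.027, -0.113, -0.129, 0.093, 45, -0.1, 0.067, -0.025, -0.114, -0.128, 0.093, 45, 0, 0, 0, 0, 0, 0],
)

```text
time: 22.2
tool_pos: [0.6047, -0.004, 0.1701]
orientation: [[0.285, -0.309, 0.908], [-0.088, -0.951, -0.296], [0.955, 0.004, -0.298]]
wrist_force: [-0.0, 0.8, -0.0]
finger_gap: 0.0453
gripper_force: 0.0
```

Run:
```python
from h import *
np.set_printoptions(precision=3,suppress=True)
s=manip.get_state();print(s['time'],np.array(s['qpos']),s['tool_pos']);print(s['orientation']-RT)
a=manip.snapshot("wrist");b=manip.snapshot("side")
o=np.zeros((600,800,3),np.uint8);o[:384,:512]=a;o[384:600,:288]=cv2.resize(b,(288,216));o[:432,512:]=cv2.resize(b[150:240,180:240],(288,432))
cv2.imwrite("pics/m4.png",o[:,:,::-1])
for t in(0,.04,.08):
    x=P("wrist")@[*(top-t*d),1];print(x[:2]/x[2])
plan([(G+.005*zt-.03*zt,RT,45,3),(G+.005*zt,RT,45,3)])
```

```text
22.2 [   2.778    6.37   137.212  212.104   39.689 -109.559] [ 0.605 -0.004  0.17 ]
[[ 0.007  0.    -0.002]
 [ 0.002 -0.    -0.   ]
 [-0.002  0.004 -0.006]]
[251.05  147.526]
[250.911 193.373]
[250.785 235.129]
45, -0.001, -0, 0.046, -0.001, -0.001, 0.002,
45, -0.001, -0, 0.046, -0, -0.001, 0.002,
45, -0.002, -0.001, 0.047, -0.001, -0.002, 0.001,
-- [ 0.671 -0.023  0.152]
45, 0, 0, 0.02, 0, 0, 0,
45, 0, 0, 0.02, 0, 0, 0,
45, 0, 0, 0.02, 0, 0, 0,
-- [ 0.698 -0.032  0.144]
```

View pics/m4.png

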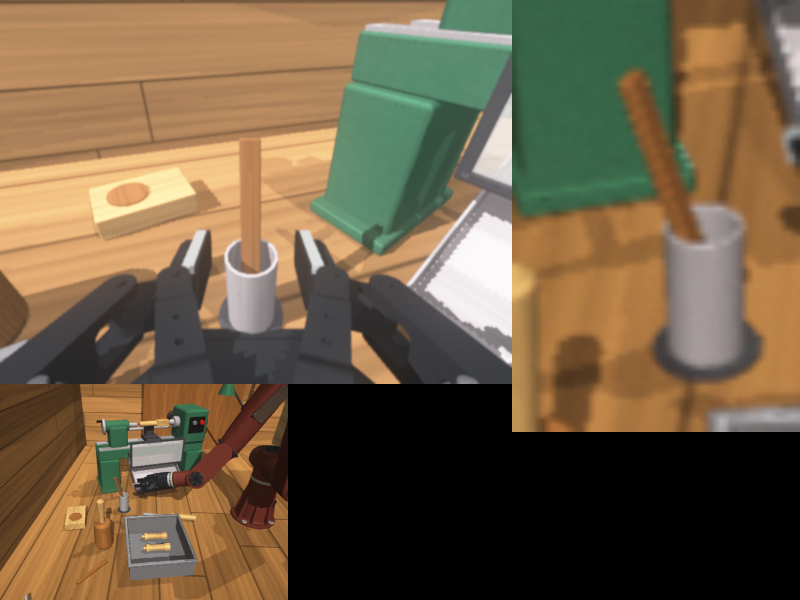

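Wrist view: the toggle runs upright at column about 250 from (250,140) to (249,270), centred between the fingers and with no twist. The side inset shows both handles flat in the tote. The toggle's top is about 6 px above the predicted row, so I refine it with three rays.

Run:
```python
from h import *
np.set_printoptions(precision=4,suppress=True)
W=P("wrist")
obs=[(P("top"),(297.1,136.5)),(P("side"),(205.3,165.9)),(W,(250,141))]
def f_(X,o):
    r=[]
    for M,u in o:
        x=M@[*X,1];r+=list(x[:2]/x[2]-u)
    return r
for o in(obs,obs[:2],[obs[0],obs[2]],obs[1:]):
    r=least_squares(f_,top,args=(o,));print(r.x,np.array(r.fun),"along zt",(r.x-top)@zt,"d",(r.x-top)@d,"m",(r.x-top)@m_)
for dx in(zt*.005,d*.005):
    x=W@[*(top+dx),1];print(x[:2]/x[2])
s=manip.get_state();p=np.array(s['tool_pos']);
for t in(.03,.1,.13): # tip pixel check
    x=W@[*(p),1]
print("tcp px",x[:2]/x[2])
```

```text
[ 0.7048 -0.0333  0.1891] [-0.1165  0.1438 -0.5791 -1.4769 -0.097   0.4121] along zt -0.001693449693091975 d 0.005273352397573949 m 0.0009463090838691232
[ 0.7051 -0.0341  0.1845] [-0.0006  0.5042 -0.5692 -0.1306] along zt 0.00015063265750485497 d 0.000989642879785753 m 0.00026862479411775866
[ 0.7051 -0.0335  0.1893] [-0.0251 -0.0078  0.0091 -0.0004] along zt -0.0014007885060997756 d 0.005571654628957026 m 0.0008626890609990263
[ 0.7043 -0.0331  0.1894] [-0.3978 -1.5126 -0.1466  0.4367] along zt -0.0023169871460465797 d 0.005335849046964027 m 0.0009810149310956616
[251.0844 146.6191]
[251.0684 141.4769]
tcp px [250.7673 242.3582]
```

Request:
apply_moves(
  series=[45, -0.001, 0, 0.046, -0.001, -0.001, 0.002, 45, -0.001, 0, 0.046, 0, -0.001, 0.002, 45, -0.002, -0.001, 0.047, -0.001, -0.002, 0.001, 45, 0, 0, 0.02, 0, 0, 0, 45, 0, 0, 0.02, 0, 0, 0, 45, 0, 0, 0.019, 0, 0, 0, 5, 0, 0, 0, 0, 0, 0, 5, 0, 0, 0, 0, 0, 0, 5, 0, 0, 0, 0, 0, 0, 5, 0, 0, 0, 0, 0, 0],
  squeeze=40,
)

```text
time: 23.55
tool_pos: [0.6967, -0.0321, 0.1428]
orientation: [[0.28, -0.31, 0.908], [-0.092, -0.951, -0.296], [0.956, -0.001, -0.295]]
wrist_force: [-0.9, 0.0, -0.2]
finger_gap: 0.0167
gripper_force: 41.9
```

Run:
```python
from h import *
np.set_printoptions(precision=3,suppress=True)
s=manip.get_state();p=np.array(s['tool_pos']);R=np.array(s['orientation']);print(s['time'],p,np.array(s['qpos']),s['finger_gap'],s['wrist_force'],(R-RT).max())
W=P("wrist");im=manip.snapshot("wrist");cv2.imwrite("pics/w5.png",im[:,:,::-1])
plan([(p+.07*d,R,5,4),(p+.14*d,R,5,3)])
```

```text
23.55 [ 0.697 -0.032  0.143] [  -1.623   18.985  125.922  204.996   39.813 -104.696] 0.016726336419687043 [-0.946  0.01  -0.24 ] 0.002090531169872012
5, 0.035, -0, -0, -0, -0, -0,
5, 0.035, -0, -0, -0, -0, -0,
5, 0.035, -0, -0, -0, -0, -0,
5, 0.035, -0, -0, -0, -0, -0,
-- [ 0.716 -0.039  0.21 ]
5, 0.047, -0, -0, -0, -0, -0,
5, 0.046, -0, -0, -0, -0, -0,
5, 0.047, -0, -0.001, -0, -0, -0,
-- [ 0.736 -0.045  0.277]
```

Request:
apply_moves(
  series=[5, 0.035, 0, 0, 0, 0, 0, 5, 0.035, 0, 0, 0, 0, 0, 5, 0.035, 0, 0, 0, 0, 0, 5, 0.035, 0, 0, 0, 0, 0, 5, 0.047, 0, 0, 0, 0, 0, 5, 0.046, 0, 0, 0, 0, 0, 5, 0.047, 0, 0, 0, 0, 0],
)

```text
time: 24.48
tool_pos: [0.7362, -0.0452, 0.2778]
orientation: [[0.28, -0.31, 0.908], [-0.092, -0.951, -0.296], [0.956, -0.001, -0.295]]
wrist_force: [-0.7, -0.1, -0.7]
finger_gap: 0.0164
gripper_force: 41.9
```

Run:
```python
from h import *
np.set_printoptions(precision=3,suppress=True)
s=manip.get_state();p=np.array(s['tool_pos']);R=np.array(s['orientation']);q0=np.array(s['qpos']);print(s['time'],p,q0,s['finger_gap'],s['wrist_force'])
a=manip.snapshot("wrist");b=manip.snapshot("side");c=manip.snapshot("top")
o=np.zeros((600,800,3),np.uint8);o[:300,:400]=cv2.resize(a,(400,300));o[:300,400:]=cv2.resize(b[40:298,130:474],(400,300));o[300:,400:]=cv2.resize(c,(400,300))
cv2.imwrite("pics/m5.png",o[:,:,::-1])
# lay: y=V, stick top (+x) to -U ; stick spans tool x from +.04 (top) to -.148
q=T(-.054,.075,.20)
ql=ik(q,RD,g,[[25,8,105,0,66,-76]]);print(ql.cost,ql.x)
v=np.array([12,-14,108,95,60,-95.])
w=joints([q0,v,ql.x],[15,15],5)
for i in range(0,30,3):
    X,Rr=w[i][:2];print(i,X,"bottom end",X-.148*Rr[:,0],"top",X+.04*Rr[:,0])
plan(w)
```

```text
24.475 [ 0.736 -0.045  0.278] [  -3.122    5.44   120.82   218.617   23.255 -121.737] 0.016360020691286507 [-0.674 -0.119 -0.726]
3.861460207103838e-24 [ 30.012   5.156 104.143   0.     70.701 -67.588]
0 [ 0.751 -0.024  0.325] bottom end [ 0.72  -0.029  0.18 ] top [ 0.759 -0.023  0.364]
3 [0.769 0.066 0.464] bottom end [0.78  0.016 0.325] top [0.766 0.079 0.501]
6 [0.742 0.186 0.579] bottom end [0.801 0.109 0.467] top [0.726 0.207 0.609]
9 [0.671 0.31  0.648] bottom end [0.773 0.229 0.578] top [0.644 0.332 0.668]
12 [0.577 0.409 0.664] bottom end [0.707 0.344 0.636] top [0.542 0.426 0.671]
15 [0.506 0.463 0.608] bottom end [0.648 0.423 0.607] top [0.468 0.474 0.608]
18 [0.479 0.483 0.491] bottom end [0.625 0.459 0.49 ] top [0.439 0.49  0.491]
21 [0.452 0.471 0.382] bottom end [0.6   0.461 0.38 ] top [0.412 0.473 0.383]
24 [0.434 0.431 0.292] bottom end [0.582 0.433 0.288] top [0.394 0.431 0.293]
27 [0.431 0.375 0.227] bottom end [0.578 0.387 0.224] top [0.391 0.372 0.227]
5, 0.09, -0.048, -0.014, 0.06, 0.128, -0.123,
-- [ 0.751 -0.025  0.325]
5, 0.099, -0.048, -0.011, 0.064, 0.137, -
[... 1273 characters left out ...]
0.454]
5, 0.016, -0.07, 0.025, 0.137, 0.038, -0.018,
-- [0.46  0.478 0.417]
5, 0.014, -0.067, 0.025, 0.138, 0.034, -0.019,
-- [0.452 0.471 0.382]
5, 0.012, -0.064, 0.025, 0.139, 0.03, -0.021,
-- [0.445 0.46  0.35 ]
5, 0.01, -0.062, 0.026, 0.139, 0.025, -0.023,
-- [0.439 0.447 0.319]
5, 0.008, -0.058, 0.025, 0.139, 0.02, -0.025,
-- [0.434 0.431 0.292]
5, 0.005, -0.056, 0.024, 0.14, 0.014, -0.027,
-- [0.431 0.414 0.267]
5, 0.003, -0.052, 0.024, 0.139, 0.009, -0.029,
-- [0.43  0.395 0.245]
5, -0, -0.05, 0.022, 0.139, 0.002, -0.03,
-- [0.431 0.375 0.227]
5, -0.003, -0.047, 0.021, 0.139, -0.005, -0.031,
-- [0.434 0.354 0.211]
5, -0.006, -0.043, 0.018, 0.138, -0.011, -0.032,
-- [0.439 0.334 0.2  ]
```

View pics/m5.png

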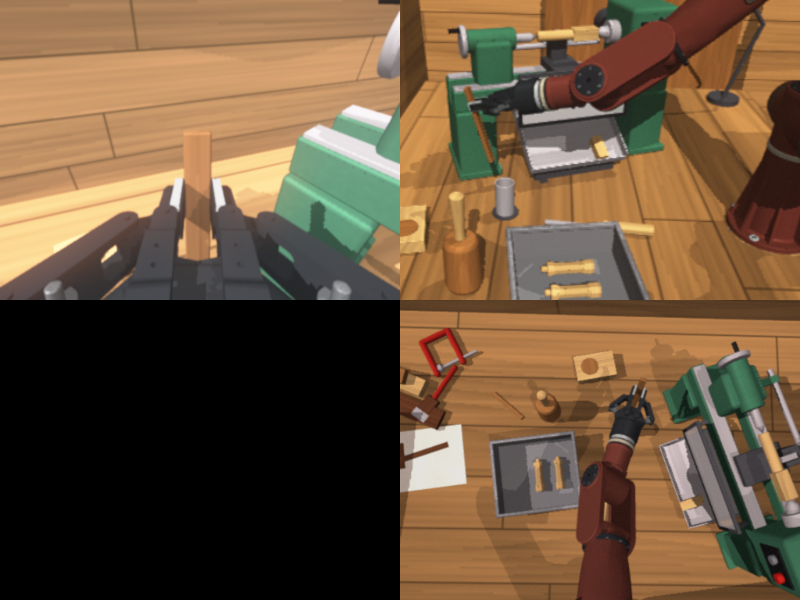

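The toggle is clear of the cup, which still stands in place (side inset (505,200)). The stub is in the tray (600,145) and both handles lie in the tote. Carrying the toggle to the tote.

Request:
apply_moves(
  series=[5, 0.09, -0.048, -0.014, 0.06, 0.128, -0.123, 5, 0.099, -0.048, -0.011, 0.064, 0.137, -0.117, 5, 0.101, -0.045, -0.008, 0.068, 0.14, -0.114, 5, 0.104, -0.045, -0.006, 0.071, 0.143, -0.111, 5, 0.106, -0.042, -0.003, 0.075, 0.144, -0.108, 5, 0.106, -0.04, 0, 0.078, 0.144, -0.106, 5, 0.105, -0.039, 0.003, 0.083, 0.143, -0.104, 5, 0.103, -0.036, 0.005, 0.087, 0.141, -0.103, 5, 0.101, -0.034, 0.007, 0.092, 0.138, -0.101, 5, 0.097, -0.033, 0.008, 0.096, 0.134, -0.101],
)

```text
time: 25.88
tool_pos: [0.6709, 0.3112, 0.6435]
orientation: [[-0.687, 0.107, 0.718], [0.545, -0.577, 0.608], [0.48, 0.809, 0.339]]
wrist_force: [0.1, -0.1, -0.1]
finger_gap: 0.0161
gripper_force: 41.9
```

Request:
apply_moves(
  series=[5, 0.092, -0.032, 0.01, 0.102, 0.129, -0.1, 5, 0.087, -0.03, 0.009, 0.108, 0.123, -0.099, 5, 0.081, -0.029, 0.009, 0.114, 0.115, -0.098, 5, 0.075, -0.028, 0.007, 0.12, 0.107, -0.096, 5, 0.068, -0.029, 0.005, 0.126, 0.097, -0.093],
)

```text
time: 26.5
tool_pos: [0.5135, 0.4503, 0.6418]
orientation: [[-0.95, 0.011, 0.311], [0.31, -0.038, 0.95], [0.022, 0.999, 0.033]]
wrist_force: [0.5, 0.5, 0.7]
finger_gap: 0.0165
gripper_force: 41.9
```

Run:
```python
from h import *
np.set_printoptions(precision=3,suppress=True)
s=manip.get_state();q0=np.array(s['qpos']);print(s['time'],s['tool_pos'],q0,s['finger_gap'])
ql=ik(T(-.054,.075,.20),RD,g,[[25,8,105,0,66,-76]]).x
plan(joints([q0,ql],[15],5))
```

```text
26.5 [0.513 0.45  0.642] [ 12.058 -13.762 108.158  94.707  60.101 -94.906] 0.016526641289500713
5, 0.021, -0.079, 0.019, 0.132, 0.051, -0.01,
-- [0.506 0.464 0.603]
5, 0.022, -0.077, 0.02, 0.133, 0.049, -0.011,
-- [0.497 0.474 0.564]
5, 0.02, -0.075, 0.021, 0.134, 0.047, -0.013,
-- [0.488 0.48  0.525]
5, 0.019, -0.074, 0.023, 0.135, 0.044, -0.014,
-- [0.478 0.483 0.487]
5, 0.018, -0.071, 0.024, 0.136, 0.041, -0.016,
-- [0.469 0.482 0.449]
5, 0.016, -0.068, 0.024, 0.137, 0.037, -0.017,
-- [0.46  0.478 0.414]
5, 0.013, -0.067, 0.025, 0.137, 0.033, -0.02,
-- [0.452 0.47  0.379]
5, 0.012, -0.063, 0.025, 0.138, 0.03, -0.022,
-- [0.444 0.46  0.347]
5, 0.01, -0.061, 0.025, 0.139, 0.024, -0.023,
-- [0.438 0.447 0.317]
5, 0.007, -0.058, 0.025, 0.138, 0.019, -0.025,
-- [0.434 0.431 0.29 ]
5, 0.005, -0.055, 0.024, 0.139, 0.014, -0.027,
-- [0.431 0.414 0.266]
5, 0.003, -0.053, 0.023, 0.139, 0.008, -0.029,
-- [0.429 0.394 0.244]
5, -0.001, -0.049, 0.021, 0.139, 0.001, -0.03,
-- [0.431 0.374 0.226]
5, -0.003, -0.046, 0.02, 0.138, -0.005, -0.031,
-- [0.434 0.354 0.212]
5, -0.005, -0.043, 0.019, 0.137, -0.012, -0.032,
-- [0.438 0.334 0.2  ]
```

Request:
apply_moves(
  series=[5, 0.021, -0.079, 0.019, 0.132, 0.051, -0.01, 5, 0.022, -0.077, 0.02, 0.133, 0.049, -0.011, 5, 0.02, -0.075, 0.021, 0.134, 0.047, -0.013, 5, 0.019, -0.074, 0.023, 0.135, 0.044, -0.014, 5, 0.018, -0.071, 0.024, 0.136, 0.041, -0.016, 5, 0.016, -0.068, 0.024, 0.137, 0.037, -0.017, 5, 0.013, -0.067, 0.025, 0.137, 0.033, -0.02, 5, 0.012, -0.063, 0.025, 0.138, 0.03, -0.022, 5, 0.01, -0.061, 0.025, 0.139, 0.024, -0.023, 5, 0.007, -0.058, 0.025, 0.138, 0.019, -0.025],
)

```text
time: 27.75
tool_pos: [0.4344, 0.4313, 0.2894]
orientation: [[-1.0, 0.004, -0.031], [-0.012, 0.857, 0.514], [0.029, 0.515, -0.857]]
wrist_force: [0.7, -0.0, -0.9]
finger_gap: 0.0169
gripper_force: 41.9
```

Request:
apply_moves(
  series=[5, 0.005, -0.055, 0.024, 0.139, 0.014, -0.027, 5, 0.003, -0.053, 0.023, 0.139, 0.008, -0.029, 5, -0.001, -0.049, 0.021, 0.139, 0.001, -0.03, 5, -0.003, -0.046, 0.02, 0.138, -0.005, -0.031, 5, -0.005, -0.043, 0.019, 0.137, -0.012, -0.032, 5, 0, 0, 0, 0, 0, 0],
)

```text
time: 28.5
tool_pos: [0.4382, 0.3359, 0.1992]
orientation: [[-0.992, -0.129, -0.003], [-0.129, 0.992, 0.003], [0.002, 0.003, -1.0]]
wrist_force: [-0.8, -0.2, 0.1]
finger_gap: 0.0164
gripper_force: 41.9
```

Run:
```python
from h import *
np.set_printoptions(precision=3,suppress=True)
s=manip.get_state();q0=np.array(s['qpos']);print(s['time'],s['tool_pos'],s['finger_gap']);print(s['orientation']-RD)
a=manip.snapshot("wrist");b=manip.snapshot("side");c=manip.snapshot("top")
o=np.zeros((600,800,3),np.uint8);o[:300,:400]=cv2.resize(a,(400,300));o[:300,400:]=cv2.resize(b[150:350,170:400],(400,300));o[300:,:400]=cv2.resize(c[130:310,80:320],(400,300))
cv2.imwrite("pics/m6.png",o[:,:,::-1])
q=T(-.054,.075,0)
plan([(q+.1*k,RD,5,3),(q+.035*k,RD,5,4),(q+.011*k,RD,5,3)])
```

```text
28.5 [0.438 0.336 0.199] 0.01640566564954657
[[-0.     0.003 -0.003]
 [ 0.003  0.     0.003]
 [ 0.002  0.003  0.   ]]
5, 0.001, -0.002, 0.068, 0.003, 0.001, -0.002,
5, 0.001, -0.002, 0.068, 0.003, 0.001, -0.002,
5, 0.001, -0.001, 0.068, 0.002, 0.001, -0.001,
-- [0.439 0.334 0.1  ]
5, 0, -0, 0.032, 0, -0, -0,
5, 0, -0, 0.033, 0, -0, -0,
5, 0, -0, 0.032, 0, -0, -0,
5, 0, -0, 0.033, 0, -0, -0,
-- [0.439 0.334 0.035]
5, 0, -0, 0.016, 0, -0, -0,
5, 0, -0, 0.016, 0, -0, -0,
5, 0, -0, 0.016, 0, -0, -0,
-- [0.439 0.334 0.011]
```

View pics/m6.png

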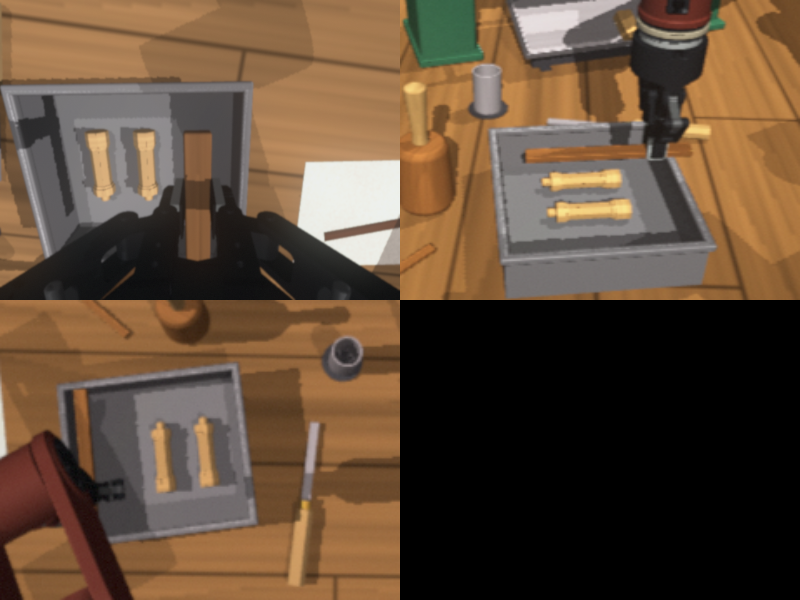

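Wrist panel: the toggle is level and parallel to the tote wall at (197,190), clear of the handles at (98,165) and (147,165). Cup, mallet and gouge are unmoved. Lowering.

Request:
apply_moves(
  series=[5, -0.002, -0.002, 0.068, 0.003, 0.001, -0.002, 5, -0.002, -0.002, 0.068, 0.003, 0.001, -0.002, 5, -0.002, -0.001, 0.068, 0.002, 0.001, -0.001, 5, 0, 0, 0.032, 0, 0, 0, 5, 0, 0, 0.033, 0, 0, 0, 5, 0, 0, 0.032, 0, 0, 0, 5, 0, 0, 0.033, 0, 0, 0, 5, 0, 0, 0.016, 0, 0, 0, 5, 0, 0, 0.016, 0, 0, 0, 5, 0, 0, 0.014, 0, 0, 0],
)

```text
time: 29.9
tool_pos: [0.4441, 0.3348, 0.0119]
orientation: [[-0.991, -0.133, 0.002], [-0.133, 0.991, -0.0], [-0.001, -0.001, -1.0]]
wrist_force: [0.2, -0.1, 0.0]
finger_gap: 0.0168
gripper_force: 41.9
```

Request:
apply_moves(
  series=[5, 0, 0, 0.002, 0, 0, 0, 5, 0, 0, 0, 0, 0, 0],
)

```text
time: 30.15
tool_pos: [0.444, 0.3347, 0.0113]
orientation: [[-0.991, -0.133, 0.001], [-0.133, 0.991, -0.001], [-0.001, -0.001, -1.0]]
wrist_force: [0.3, -0.7, -0.3]
finger_gap: 0.0167
gripper_force: 41.9
```

Request:
apply_moves(
  series=[5, 0, 0, 0.003, 0, 0, 0, 5, 0, 0, 0.002, 0, 0, 0, 5, 0, 0, 0, 0, 0, 0],
)

```text
time: 30.52
tool_pos: [0.4442, 0.3345, 0.0089]
orientation: [[-0.991, -0.133, 0.002], [-0.133, 0.991, -0.001], [-0.002, -0.001, -1.0]]
wrist_force: [0.8, -1.2, 1.4]
finger_gap: 0.0167
gripper_force: 41.9
```

Request:
apply_moves(
  series=[5, 0, 0, 0.002, 0, 0, 0, 5, 0, 0, 0, 0, 0, 0],
)

```text
time: 30.78
tool_pos: [0.4444, 0.3342, 0.0081]
orientation: [[-0.991, -0.133, 0.002], [-0.133, 0.991, -0.001], [-0.002, -0.002, -1.0]]
wrist_force: [1.5, -4.7, 4.6]
finger_gap: 0.0167
gripper_force: 41.8
```

Run:
```python
from h import *
np.set_printoptions(precision=4,suppress=True)
s=manip.get_state();print(s['wrist_force'],s['moment'],s['tool_pos'])
im=manip.snapshot("side");cv2.imwrite("pics/s7.png",im[:,:,::-1])
wm=manip.snapshot("wrist");cv2.imwrite("pics/w7.png",wm[:,:,::-1])
for z in(.004,.014):
  for u,v in((-.1,.075),(.094,.075),(.094,.084),(.094,.066),(-.116,.131),(.116,.131),(.116,-.131)):
    x=P("side")@[*T(u,v,z),1];y=P("wrist")@[*T(u,v,z),1];print(z,u,v,"side",x[:2]/x[2],"wrist",y[:2]/y[2])
def mask(im):
    hs=cv2.cvtColor(im,cv2.COLOR_RGB2HSV);return cv2.inRange(hs,(3,110,40),(14,255,190))
m=mask(im)
cs,_=cv2.findContours(m,cv2.RETR_EXTERNAL,cv2.CHAIN_APPROX_NONE)
for c in cs:
    if cv2.contourArea(c)>40:print(cv2.boundingRect(c),cv2.minAreaRect(c))
```

```text
[ 1.5487 -4.6644  4.6457] [-0.2488  0.0259 -0.0115] [0.4444 0.3342 0.0081]
0.004 -0.1 0.075 side [326.3924 317.6653] wrist [254.697 150.873]
0.004 0.094 0.075 side [239.984 323.604] wrist [253.9694 421.2988]
0.004 0.094 0.084 side [240.3026 326.9032] wrist [266.5795 421.3219]
0.004 0.094 0.066 side [239.6707 320.3602] wrist [241.3607 421.2758]
0.004 -0.116 0.131 side [340.4647 337.8226] wrist [367.1507 119.004 ]
0.004 0.116 0.131 side [231.4764 345.8736] wrist [329.9935 442.895 ]
0.004 0.116 -0.131 side [225.5206 261.3464] wrist [-25.5287 442.212 ]
0.014 -0.1 0.075 side [326.9191 314.5907] wrist [254.8197 154.3377]
0.014 0.094 0.075 side [239.9995 320.5004] wrist [254.0207 436.9734]
0.014 0.094 0.084 side [240.3202 323.7931] wrist [267.2473 436.9985]
0.014 0.094 0.066 side [239.6842 317.2634] wrist [240.7955 436.9483]
0.014 -0.116 0.131 side [341.1069 334.7109] wrist [375.3221 120.313 ]
0.014 0.116 0.131 side [231.4384 342.7303] wrist [333.6423 459.0946]
0.014 0.116 -0.131 side [225.4603 258.429 ] wrist [-38.6896 458.3532]
(278, 345, 11, 31) ((282.4759826660156, 359.93011474609375), 
[... 699 characters left out ...]
98633)
(0, 144, 69, 78) ((27.520450592041016, 180.39340209960938), (20.78658676147461, 96.1619873046875), 45.556251525878906)
(21, 141, 30, 25) ((34.749996185302734, 152.25001525878906), (7.071067810058594, 36.06244659423828), 45.0)
(433, 108, 79, 68) ((472.0, 141.5), (67.0, 78.0), 90.0)
(273, 71, 33, 22) ((290.4150085449219, 84.4023208618164), (19.040569305419922, 34.13702392578125), 72.18110656738281)
(0, 47, 160, 286) ((56.00592041015625, 178.0389404296875), (82.7261734008789, 317.4088134765625), 34.361236572265625)
(249, 0, 263, 259) ((380.0, 129.0), (258.0, 262.0), 90.0)
(0, 0, 151, 136) ((48.01470184326172, 38.223995208740234), (102.127197265625, 193.82131958007812), 51.86369323730469)
```

The contact is the finger linkage on the tote wall: the force is sideways and up, and the moment puts it at wall height. I back off, shift about 16 mm inward and lower again.

Request:
apply_moves(
  series=[5, 0, 0, -0.016, 0, 0, 0, 5, 0, -0.011, 0, 0, 0, 0, 5, 0, -0.011, 0, 0, 0, 0, 5, 0, -0.01, 0, 0, 0, 0, 5, 0, 0, 0.008, 0, 0, 0, 5, 0, 0, 0.006, 0, 0, 0, 5, 0, 0, 0, 0, 0, 0],
)

```text
time: 31.75
tool_pos: [0.4455, 0.3186, 0.008]
orientation: [[-0.991, -0.133, -0.0], [-0.133, 0.991, -0.001], [0.0, -0.001, -1.0]]
wrist_force: [0.3, -0.1, -0.6]
finger_gap: 0.0165
gripper_force: 41.9
```

Request:
apply_moves(
  series=[5, 0, 0, 0.003, 0, 0, 0, 5, 0, 0, 0.002, 0, 0, 0, 5, 0, 0, 0, 0, 0, 0],
)

```text
time: 32.12
tool_pos: [0.446, 0.3189, 0.0065]
orientation: [[-0.991, -0.133, 0.001], [-0.133, 0.991, -0.001], [-0.001, -0.001, -1.0]]
wrist_force: [-0.7, -0.6, 2.9]
finger_gap: 0.0167
gripper_force: 42.3
```

Request:
apply_moves(
  series=[5, 0, 0, 0.002, 0, 0, 0, 5, 0, 0, 0, 0, 0, 0],
)

```text
time: 32.38
tool_pos: [0.446, 0.3189, 0.0064]
orientation: [[-0.991, -0.133, 0.001], [-0.133, 0.991, -0.001], [-0.0, -0.001, -1.0]]
wrist_force: [-3.0, -0.8, 9.9]
finger_gap: 0.0167
gripper_force: 43.0
```

Run:
```python
from h import *
np.set_printoptions(precision=4,suppress=True)
s=manip.get_state();print(s['wrist_force'],s['moment'],s['tool_pos'])
```

```text
[-3.0342 -0.8363  9.9489] [-0.2089  0.6513 -0.0355] [0.446  0.3189 0.0064]
```

The contact is now under the grip and the stick is on the floor. I ease the press, release and lift away.

Request:
apply_moves(
  series=[5, 0, 0, -0.002, 0, 0, 0, 30, 0, 0, 0, 0, 0, 0, 30, 0, 0, 0, 0, 0, 0, 30, 0, 0, 0, 0, 0, 0, 30, 0, 0, -0.03, 0, 0, 0, 30, 0, 0, -0.06, 0, 0, 0, 30, 0, 0, -0.09, 0, 0, 0, 30, 0, 0, -0.1, 0, 0, 0, 30, 0, 0, -0.1, 0, 0, 0],
)

```text
time: 33.5
tool_pos: [0.4457, 0.3189, 0.1988]
orientation: [[-0.991, -0.133, 0.002], [-0.133, 0.991, -0.0], [-0.002, -0.0, -1.0]]
wrist_force: [1.0, 0.1, 0.3]
finger_gap: 0.0297
gripper_force: 0.0
```

Request:
apply_moves(
  series=[30, 0.06, 0.06, -0.06, 0, 0, 0, 30, 0.06, 0.09, -0.03, 0, 0, 0, 30, 0, 0.1, 0, 0, 0, 0, 30, 0, 0.1, 0, 0, 0, 0, 30, 0, 0, 0, 0, 0, 0],
)

```text
time: 34.12
tool_pos: [0.362, 0.4872, 0.2419]
orientation: [[-0.991, -0.137, 0.002], [-0.137, 0.991, 0.001], [-0.002, 0.001, -1.0]]
wrist_force: [0.9, -0.4, -0.1]
finger_gap: 0.0297
gripper_force: 0.0
```

Run:
```python
from h import *
s=manip.get_state();print(s['time'],s['tool_pos'],s['wrist_force'])
a=manip.snapshot("side");b=manip.snapshot("top")
o=np.zeros((600,800,3),np.uint8);o[:300,:400]=cv2.resize(a,(400,300));o[:300,400:]=cv2.resize(b,(400,300))
o[300:,:400]=cv2.resize(a[215:350,200:380],(400,300));o[300:,400:]=cv2.resize(b[155:290,100:280],(400,300))
cv2.imwrite("pics/m8.png",o[:,:,::-1])
```

```text
34.125 [0.36203308 0.48715118 0.24190169] [ 0.90548466 -0.40136248 -0.10427616]
```

View pics/m8.png

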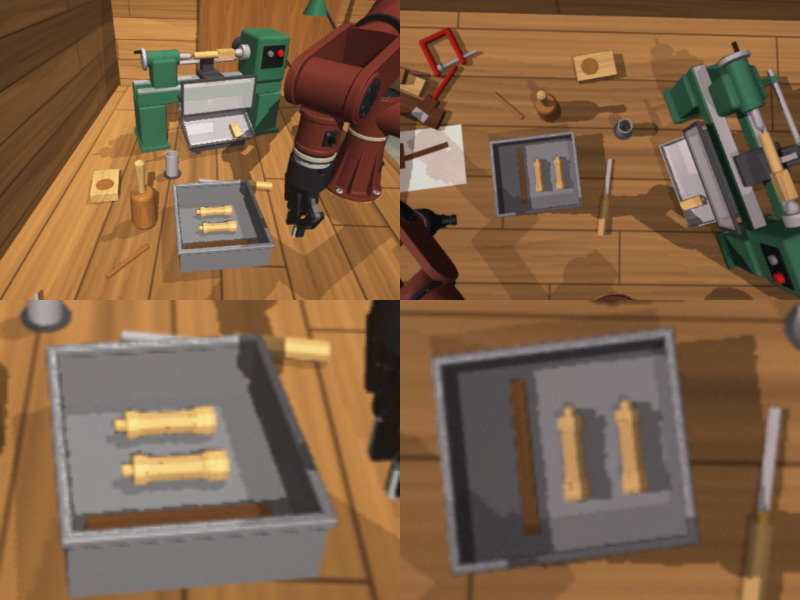

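All three parts lie flat and apart in the tote: the toggle at (525,455), the handles at (572,455) and (630,450) in the lower right panel. The stub, cup, mallet and gouge are in place and the arm is clear.

```bash
python3 -c "
from station import manip
print(manip.finish_job())"
```

```text
the job is handed in; nothing more can be done
None
```

I handed the job in at about 34 s: both handles and the long toggle lie flat and apart in the tote, and the stub, cup, mallet and gouge look undisturbed; while I lowered the toggle, the finger linkage briefly touched the tote wall (about 7 N), so I set the toggle down slightly further in.

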